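Stack the round billets in the sample chest and shut its hood

TASK

Finish the pyramid of round metal billets in the sample chest with the two that lie on the wooden block: lay one in the free front hollow of the bottom row, beside the one already up there, and the other in the hollow on top of those two, square and central; set them down, do not drop them. Only when the pyramid stands, push the locked folding stay at its knuckle until it breaks, then take the hood down gently, without letting it fall, until it is fully shut over the pyramid. Leave the bottle, the jar, the caliper and the screwdriver where they are.

Things in the scene. Friction and masses are not known exactly. Their poses are not given: they have to be found in the camera images.
- chest: Sample chest of grey sheet steel, fixed, 134 mm deep (x), 148 mm wide (y), walls 4 mm: inside 126 x 140 mm. Origin: centre of its underside, on the bench; x points to its back (away from the robot), y to its left. Floor 6 mm up. Front wall 43 mm high, back wall 122 mm; the sides slope up from front to back.
- front_hollow (a point): Where the centre of the billet in the front hollow of the bottom row (between front and middle billet) comes to lie: chest x -21 mm, y 0, 60 mm above the chest's underside. Its axis lies along the chest's y.
- rear_hollow (a point): Where the centre of the billet in the rear hollow of the bottom row (between middle and rear billet), already there, lies: chest x +21 mm, y 0, 60 mm above the chest's underside. Axis along the chest's y.
- top_hollow (a point): Where the centre of the top billet comes to lie, in the hollow between the two of the second row: chest x 0, y 0, 94 mm above the chest's underside. Axis along the chest's y.
- hood_hinge (a point): Middle of the hood's hinge axis at the top of the chest's back, 65 mm behind the chest's origin and 127 mm up; the axis runs along the chest's y. The hood open leans out over the chest: its side edges rise forward from here at about 45 degrees, so the chest is reached from the front with the tool leaning 30 to 45 degrees back toward the robot.
- hood (a joint): Angle of the hood, a grey sheet wedge (flat top, front flap 80 mm high, triangular sides; 0.6 kg): 0 fully shut, 1.40 rad as it stands open, propped by the stay; positive = opening. When the stay is broken the stiff joints still hold it above about 1.0 rad (push or pull it down from there); below that it falls by itself and slams unless held.
- hood_handle (a point): Centre of the hood's handle, a level round bar 10 mm thick, 100 mm long (chest y), on two legs, 42 mm off the front flap (bar centre). Hood shut: 174 mm in front of the hinge axis, 22 mm below it, 37 mm clear between bar and flap. It swings with the hood about the hinge; hood open: on top, some 295 mm above the bench, flap 37 mm beneath it.
- stay (a joint): Knuckle angle of the folding stay (two flat steel bars of 83 mm) outside the chest's right (-y) side that props the hood: 2.37 rad locked, past straight against its stop; 2.25 dead straight; less once broken, folding to the rear; 0 hood shut. Breaks when the knuckle is pushed to the chest's back (+x) with about 5 N; 5 mm of travel reaches dead centre, 15 mm about 2.0. Stiff: stays where left.
- stay_knuckle (a point): Centre of the black thumb boss on the stay's knuckle, a round stub 18 mm in diameter and 26 mm long along the chest's y, standing out beside the chest. Locked, it is 112 mm above the bench, beside the middle of the chest, 99 mm to the right of it.
- base_1_mid (a point): Centre of the front billet of the bottom row: round aluminium bar 40 mm in diameter, 60 mm long, axis = its y, loose in the chest; the bottom row has some 6 mm of play in all along the chest's x. Stays there.
- base_2_mid (a point): Centre of the middle billet of the bottom row: round aluminium bar 40 mm in diameter, 60 mm long, axis = its y, loose in the chest; the bottom row has some 6 mm of play in all along the chest's x. Stays there.
- base_3_mid (a point): Centre of the rear billet of the bottom row: round aluminium bar 40 mm in diameter, 60 mm long, axis = its y, loose in the chest; the bottom row has some 6 mm of play in all along the chest's x. Stays there.
- row_2_mid (a point): Centre of the upper billet, already lying in the rear hollow of the bottom row: round aluminium bar 40 mm in diameter, 60 mm long, axis = its y, loose in the chest; the bottom row has some 6 mm of play in all along the chest's x. Stays there.
- billet_1_mid (a point): Centre (half-way up) of a loose round aluminium billet to be stacked, like those in the chest: 40 mm in diameter, 60 mm long, axis = its y, 0.2 kg; lies across the wooden block, centre 36 mm above the bench, flat ends free. Hold it by its two flat ends: beside its round flanks the pyramid has no room for fingers. The two are alike.
- billet_2_mid (a point): Centre (half-way up) of a loose round aluminium billet to be stacked, like those in the chest: 40 mm in diameter, 60 mm long, axis = its y, 0.2 kg; lies across the wooden block, centre 36 mm above the bench, flat ends free. Hold it by its two flat ends: beside its round flanks the pyramid has no room for fingers. The two are alike.
- block: Beech block with three vee notches, 186 mm long (x), 34 mm wide (y), 22 mm high, fixed on the bench; two billets lie in its nearer notches, 58 mm apart along its x, their axes along its y. Origin: centre of its underside.
- solvent_bottle: Brown bottle with black cap, 46 mm in diameter, 96 mm high, standing behind and to the right of the chest; origin: centre of its underside. Leave it.
- sample_jar: White screw-cap jar, 36 mm in diameter, 69 mm high; origin: centre of its underside. Leave it.
- caliper: Vernier caliper, 163 mm long, 52 mm wide, 11 mm high, lying to the left of the chest; origin: centre of its underside. Leave it.
- screwdriver: Red-handled screwdriver, 165 mm long, 22 mm thick, lying to the far right; origin: centre of its underside. Leave it.
There are look-alikes about, which are no part of the job. Leave any turquoise look-alike of the part that bears billet_2_mid alone. What is shaped like the part that bears billet_1_mid but purple is not meant.

How it is judged (in metres and radians):
On the way, in this order (a step that is already met when the one before it is completed fails the run):
1. a billet lies in the front hollow of the bottom row beside the one in the rear hollow, the hood still locked open (distance between any of billet_1_mid, billet_2_mid and front_hollow below 0.014 m and distance between row_2_mid and rear_hollow below 0.014 m and value of joint hood above 1.34 rad and value of joint stay above 2.25 rad), for 0.2 s.
2. the other billet lies on top of the two, released, the hood still locked open (all of step 1 and distance between any of billet_1_mid, billet_2_mid and top_hollow below 0.014 m and angle between the y axis of each of billet_1_mid, billet_2_mid, row_2_mid and the y axis of chest, either way round below 0.2 rad and linear speed of each of billet_1, billet_2, base_1, base_2, base_3, row_2 below 0.02 m/s and contact force between the fingers and billet_1 below 0.2 N and contact force between the fingers and billet_2 below 0.2 N), for 0.3 s.
3. the stay is broken at its knuckle while the hood is still up (value of joint stay below 2.15 rad and value of joint hood above 1 rad), for 0.1 s.
At the end, for the whole second after the job is handed in: The hood is fully shut (within 0.03 rad) and at rest over the standing pyramid: one billet in each hollow of the bottom row and one in the hollow on top, each centre within 14 mm of its place, each axis within 0.2 rad of square to the chest, all still and released (distance between any of billet_1_mid, billet_2_mid and front_hollow below 0.014 m and distance between row_2_mid and rear_hollow below 0.014 m and distance between any of billet_1_mid, billet_2_mid and top_hollow below 0.014 m and angle between the y axis of each of billet_1_mid, billet_2_mid, row_2_mid and the y axis of chest, either way round below 0.2 rad and linear speed of each of billet_1, billet_2, base_1, base_2, base_3, row_2 below 0.02 m/s and value of joint hood below 0.03 rad and velocity of joint hood below 0.05 rad/s); the robot touches nothing.
It fails at once if the hood falls or is slammed (turns faster than 2 rad/s) (velocity of joint hood below -2 rad/s or velocity of joint hood above 2 rad/s).
It fails at once if a billet is dropped or thrown into the chest (faster than 0.55 m/s inside it, as after a fall of 15 mm) ((horizontal distance between billet_1_mid and chest below 0.06 m and height (world z) of billet_1_mid below 0.14 m and linear speed of billet_1 above 0.55 m/s) or (horizontal distance between billet_2_mid and chest below 0.06 m and height (world z) of billet_2_mid below 0.14 m and linear speed of billet_2 above 0.55 m/s)).
It fails at once if the bottle, the jar, the caliper or the screwdriver is moved (more than 30 mm) or tipped over (distance of any of solvent_bottle, sample_jar, caliper, screwdriver from where it was at the start of the episode above 0.03 m or angle between any of solvent_bottle, sample_jar's own z axis and vertical above 0.5 rad).
It also fails if it takes over 72 s, if anything falls off the work surface, if the arm or the gripper's body presses on something with over 40 N, if the wrist force passes 120 N, or if a joint passes its speed limit or range.

ROBOT

A 7-joint arm with a two-finger parallel gripper is mounted at the origin on a cart in front of the work surface, level with it; the furniture and walls round the work are solid. World frame = base frame: x ahead of the robot, y to its left, z up, the work surface at z = 0. Lengths are in mm, angles in degrees, forces in N, time in s.
With the tool pointing down it reaches from about 400 to 850 mm from the base axis. Payload 10.4 kg.
Tool frame: the origin (TCP) lies at the very end of the fingers, on their centre line; the grasp point (between the pads) lies 19 mm behind it; z points along the fingers, y is the line along which they close (so a half turn about z gives the same grasp; the last joint's range is limited). The gripper opens to 85 mm and grips with 20 to 120 N. Pads are 22 mm wide; open, the fingers measure 114 mm over their backs; the gripper's body (76 mm by 85 mm) begins 54 mm behind the grasp point. The pads swing forward as they close: fully open they stand 13 mm farther back than shut.
Start: joints at [74.45, 19.034, -3.707, 83.658, 1.238, 77.344, -5.071], TCP at [153.921, -605.772, 231.338] pointing down, gripper open.
Joint ranges: [-148.97, 148.97], [-28.65, 121.19], [-84.17, 76.75], [9.2, 138.47], [-72.65, 252.65], [3.7, 117.97], [-149.18, 149.18]. Speed limits (degrees/s): [127.2, 127.2, 159.86, 159.86, 180, 180, 180].

INTERFACE

Orientations are given as a 3x3 rotation matrix whose columns are the frame's x, y, z axes.
In Python, from plant import ctrl, capture, calibration gives the robot as it stands.
- The arm moves only by the tool servo_tool, never from a script. Its argument "steps" is one flat list of numbers, 7 for each row, row after row: the shift along the tool's x, y, z in units of 40 mm (1.0 is 40 mm), then the turn, a rotation vector about the tool's x, y, z in units of 6 degrees (1.0 is 6 degrees), then the opening, from 0 (shut) to 1 (fully open). In form: [tx, ty, tz, rx, ry, rz, claw, tx, ty, tz, rx, ry, rz, claw, ...]. A call has 1 to 8 rows; each row shifts and turns the commanded pose from where the row before left it, along the tool's axes as they then stand; what a row does not reach is not made up. A row lasts 1/12 s, in which the tool goes at most 41.7 mm and 7.16 degrees, less where a joint would pass 70% of its speed; a pose out of reach is approached as far as the arm can. A call is refused whole if a number of a shift passes 1 or a number of a turn 1, either way. A call with a gripper value outside its range is refused whole. The fingers move at their own pace and stop on an object; the grip force is fixed at half the most. Time passes only in rows, so rows that do not move let the fingers close. It gives the time, the measured TCP pose, the force, the opening and the grip force at its end, in the units of the state.
- ctrl.read_state(): the state, without advancing time (a new reading comes with each control period).
- capture(name): name is "scene" or "top" or "wrist"; returns (picture, depth): 384x512x3 uint8, red, green, blue; 384x512 float32, mm along the optical axis (not along the pixel's ray), 0 where there is no reading.
- calibration(name): a dict with "K" (3x3 intrinsics, pixels), "pose" (4x4, takes a point from camera to world coordinates). Camera axes: x right, y down, z forward; pixel columns grow to the right and rows downward; lengths in mm; the calibration is good to about 2 mm. A picture is of the moment at which its call begins: read the wrist's pose just before it. calibration takes no time and is no camera call; for the wrist camera it gives the pose at the moment of the call.
- ctrl.hand_in(): hands the job in; it is judged then, once.
The state is a dict: "t": time; "joint_positions": joint angles; "qd": joint speeds; "joint_efforts": joint torques, N m; "tcp_pos": TCP position; "tool_rot": TCP orientation; "ft_force": force on the tool from outside, world axes, zero at the start; "moment": the same for the moment, N m; "finger_gap": finger opening in mm; "gripper_force": force on a finger pad.
Only numpy, scipy, OpenCV 4.12 (cv2) and the standard library are available. Lean on these libraries where they do the work, as an engineer would, in place of code of your own. Each camera call takes 0.05 s, during which the arm holds its last target. There are 200 camera calls.

## Working session

There is one attempt and no reset: what is moved stays moved. The work goes in short steps, Python scripts to look and compute and a tool call to move; the robot and the scene stay as the last step left them, time stands still between calls to the robot, and variables do not carry over. Pictures are saved under pics/ and viewed, at most 10 in all, crops included, and the job is handed in when it is done.

Besides the shell and the picture viewer there is one more tool, called as name(argument=value, ...), one argument or row to a line, values as JSON. servo_tool: Moves the arm, as the interface text tells. Its arguments: {"type":"object","properties":{"steps":{"type":"array"}},"required":["steps"]}

```bash
mkdir -p pics; ls; python3 - <<'E'
from plant import ctrl,capture,calibration
import cv2,numpy as np
s=ctrl.read_state();print(s['t'],s['tcp_pos'],s['tool_rot'],s['finger_gap'])
for n in ("scene","top"):
    p,d=capture(n);cv2.imwrite(f"pics/{n}0.png",p[:,:,::-1]);np.savez(f"{n}0.npz",p=p,d=d)
    c=calibration(n);print(n,np.round(c['K'],1).tolist(),np.round(c['pose'],3).tolist())
E
```

```text
pics
0.0 [ 153.76995428 -605.40300194  230.53112331] [[ 9.69221406e-01  2.46190362e-01 -4.15355166e-04]
 [ 2.46190702e-01 -9.69220482e-01  1.33984648e-03]
 [-7.27134433e-05 -1.40086447e-03 -9.99999016e-01]] 85.14438029461296
scene [[460.4, 0.0, 260.4], [0.0, 460.4, 194.4], [0.0, 0.0, 1.0]] [[-0.655, -0.399, 0.642, -191.641], [-0.755, 0.331, -0.566, 703.628], [0.013, -0.855, -0.518, 711.256], [0.0, 0.0, 0.0, 1.0]]
top [[447.0, 0.0, 255.1], [0.0, 447.0, 194.0], [0.0, 0.0, 1.0]] [[0.355, -0.877, 0.324, 196.354], [-0.935, -0.331, 0.129, -119.268], [-0.006, -0.348, -0.937, 1163.613], [0.0, 0.0, 0.0, 1.0]]
```

View pics/scene0.png

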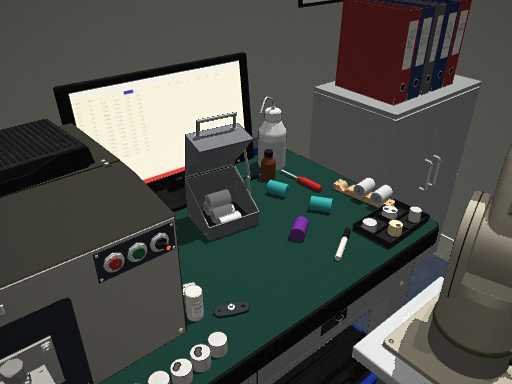

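View pics/top0.png

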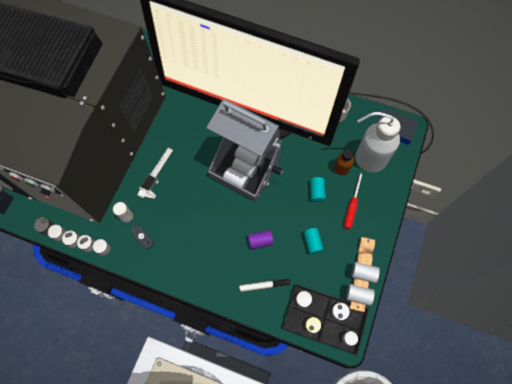

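```bash
cat > h.py <<'E'
import numpy as np,cv2
from plant import ctrl,capture,calibration
def cloud(n,d):
    c=calibration(n);K=c['K'];v,u=np.mgrid[:d.shape[0],:d.shape[1]]
    P=np.stack([(u-K[0,2])/K[0,0]*d,(v-K[1,2])/K[1,1]*d,d],-1)
    T=np.asarray(c['pose']);return P@T[:3,:3].T+T[:3,3]
def proj(n,p,c=None):
    c=c or calibration(n);T=np.linalg.inv(c['pose']);q=T[:3,:3]@np.asarray(p,float)+T[:3,3];q=c['K']@q;return q[:2]/q[2]
E
python3 - <<'E'
from h import *
s=np.load('scene0.npz');t=np.load('top0.npz')
S=cloud('scene',s['d']);T=cloud('top',t['d'])
for n,C,uv in (('top',T,[(360,296),(367,272),(367,242),(240,175),(300,290),(318,188),(200,250)]),('scene',S,[(383,196),(365,187),(229,115),(230,220),(208,223),(300,230)])):
    for u,v in uv: print(n,(u,v),np.round(C[v,u],1))
# block wood mask
for n,C,p in (('top',T,t['p']),('scene',S,s['p'])):
    h=cv2.cvtColor(p,cv2.COLOR_RGB2HSV);m=(h[...,0]<22)&(h[...,0]>8)&(h[...,1]>70)&(h[...,2]>120)&(C[...,2]>8)&(C[...,2]<40)&(C[...,0]<650)
    q=C[m];print(n,'wood',len(q),q.mean(0).round(1),q.min(0).round(),q.max(0).round())
    if len(q)>20:print(cv2.fitLine(q[:,:2].astype(np.float32),cv2.DIST_HUBER,0,.01,.01).ravel())
    b=(C[...,2]>38)&(C[...,2]<62)&(p.min(-1)>100)&(C[...,1]<-250)&(C[...,0]<650)
    k,l,st,ce=cv2.connectedComponentsWithStats(b.astype(np.uint8))
    for i in range(1,k):
        if st[i,4]>30:
            q=C[l==i];r=cv2.minAreaRect(q[:,:2].astype(np.float32));print(n,st[i],ce[i].round(),np.percentile(q,[2,98],axis=0).round(1).tolist(),r)
# zoom crops
a=cv2.resize(t['p'][90:210,190:300],None,fx=4,fy=4,interpolation=2)
b=cv2.resize(s['p'][100:245,175:270],None,fx=4,fy=480/145,interpolation=2)
cv2.imwrite('pics/crop.png',np.hstack([a[:480],b])[:,:800,::-1])
E
```

```text
top (360, 296) [ 421.2 -299.9   57.6]
top (367, 272) [ 484.4 -300.2   54.8]
top (367, 242) [ 569.8 -284.4   19.2]
top (240, 175) [620.4  92.5  43.1]
top (300, 290) [ 392.3 -160.9    3.9]
top (318, 188) [ 658.7 -117.4   44.3]
top (200, 250) [397.6 120.1   4.5]
scene (383, 196) [ 408.6 -282.4   44.7]
scene (365, 187) [ 468.4 -277.7   48.7]
scene (229, 115) [651.8  65.9 296.5]
scene (230, 220) [588.8 118.3  44.4]
scene (208, 223) [661.5 137.5   4.9]
scene (300, 230) [449.7   4.2  37. ]
top wood 557 [ 500.1 -294.1   20.4] [ 392. -325.    8.] [ 581. -269.   39.]
[ 9.9165016e-01  1.2895711e-01  5.0134158e+02 -2.9400165e+02]
top [353 263  27  20 383] [366. 272.] [[466.1, -328.1, 41.1], [504.3, -269.5, 58.9]] ((485.8721618652344, -299.493896484375), (39.2208137512207, 61.00625991821289), 8.347771644592285)
top [348 285  27  20 401] [361. 295.] [[408.3, -331.0, 40.5], [446.6, -272.9, 59.4]] ((427.9966735839844, -302.5036315917969), (38.60102844238281, 60.31687927246094), 7.9670186042785645)
scene wood 203 [ 489.4 -286.    19.2] [ 301. -322.    8.] [ 578. -194.   33.]
[ 9.9277532e-01  1.1998798e-01  4.9273093e+02 -2.8877634e+02]
scene [356 178  20  14 147] [367. 184.] [[462.0, -324.8, 39.2], [495.2, -267.3, 56.1]] ((480.13641357421875, -295.5006103515625), (34.19023895263672, 62.91816711425781), 7.85211181640625)
scene [372 185  21  15 158] [384. 191.] [[403.9, -327.2, 39.3], [438.2, -269.3, 56.5]] ((423.59478759765625, -300.4263000488281), (35.74937438964844, 64.62127685546875), 8.160110473632812)
```

View pics/crop.png

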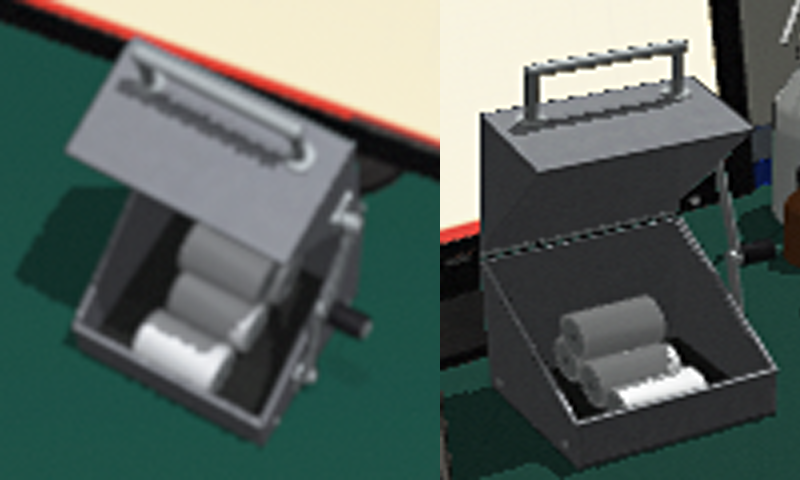

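```bash
python3 - <<'E'
from h import *
s=np.load('scene0.npz');t=np.load('top0.npz')
S=cloud('scene',s['d']);T=cloud('top',t['d'])
def normals(C):
    C=cv2.GaussianBlur(C.astype(np.float32),(3,3),0)
    a=np.roll(C,-1,1)-np.roll(C,1,1);b=np.roll(C,-1,0)-np.roll(C,1,0);n=np.cross(b,a);return n/(np.linalg.norm(n,axis=-1,keepdims=True)+1e-9)
def lf(q):
    l=cv2.fitLine(q[:,:2].astype(np.float32),cv2.DIST_HUBER,0,.01,.01).ravel();return l.round(3),len(q)
for nm,C in (('scene',S),('top',T)):
    N=normals(C);R=(C[...,0]>520)&(C[...,0]<740)&(C[...,1]>-60)&(C[...,1]<220)&(C[...,2]>10)&(C[...,2]<112)
    nh=np.abs(N[...,2])<.35
    f=R&nh&(np.abs(N[...,0])>.93)&(C[...,2]<40)
    l=R&nh&(np.abs(N[...,1])>.93)
    for k,m in (('front',f),('left',l)):
        q=C[m]
        if len(q)>15: print(nm,k,lf(q),np.percentile(q,[3,50,97],axis=0).round(0).tolist())
    # handle bar
    m=(C[...,2]>288)&(C[...,2]<306)&(C[...,0]>550)&(C[...,0]<720)&(abs(C[...,1]-80)<110)
    q=C[m];print(nm,'handle',lf(q),cv2.minAreaRect(q[:,:2].astype(np.float32)),q[:,2].mean())
    # boss : dark points right of the chest
    m=(C[...,2]>95)&(C[...,2]<128)&(C[...,0]>580)&(C[...,0]<720)&(C[...,1]<10)&(C[...,1]>-80)&((s if nm=='scene' else t)['p'].max(-1)<60)
    q=C[m];print(nm,'boss',len(q),np.percentile(q,[2,50,98],axis=0).round(0).tolist() if len(q) else '')
    m=(C[...,2]>112)&(C[...,2]<135)&(C[...,0]>600)&(C[...,0]<760)&(C[...,1]<180)&(C[...,1]>-20)
    # billets in chest
    for z0,z1 in ((33,46),(67,80)):
        m=(C[...,2]>z0)&(C[...,2]<z1)&(abs(N[...,2])>.6)&(C[...,0]>570)&(C[...,0]<720)&(C[...,1]>20)&(C[...,1]<150)
        k,lab,st,ce=cv2.connectedComponentsWithStats(m.astype(np.uint8))
        for i in range(1,k):
            if st[i,4]>25:q=C[lab==i];print(nm,z0,ce[i].round(),len(q),cv2.minAreaRect(q[:,:2].astype(np.float32)))
E
```

```text
scene front (array([1.59000e-01, 9.87000e-01, 5.85500e+02, 1.06277e+02], dtype=float32), 317) [[574.0, 42.0, 11.0], [586.0, 106.0, 24.0], [599.0, 174.0, 39.0]]
scene left (array([3.80000e-02, 9.99000e-01, 6.68812e+02, 9.40800e+01], dtype=float32), 915) [[604.0, 18.0, 13.0], [669.0, 124.0, 44.0], [715.0, 178.0, 99.0]]
scene handle (array([1.65000e-01, 9.86000e-01, 6.62208e+02, 9.69520e+01], dtype=float32), 177) ((662.0310668945312, 94.70486450195312), (108.83235168457031, 11.631392478942871), 80.75758361816406) 295.1245780453637
scene boss 46 [[627.0, -12.0, 105.0], [632.0, -1.0, 115.0], [642.0, 9.0, 122.0]]
scene 33 [228. 214.] 333 ((615.7520751953125, 81.51517486572266), (110.1780014038086, 92.89897918701172), 70.90473175048828)
scene 67 [218. 195.] 147 ((667.8267822265625, 94.20283508300781), (60.87514877319336, 30.331302642822266), 81.76631927490234)
top front (array([1.57000e-01, 9.88000e-01, 5.90981e+02, 1.21477e+02], dtype=float32), 131) [[578.0, 35.0, 11.0], [591.0, 110.0, 24.0], [710.0, 168.0, 37.0]]
top left (array([1.64000e-01, 9.87000e-01, 6.54346e+02, 9.66040e+01], dtype=float32), 508) [[587.0, 11.0, 13.0], [657.0, 65.0, 43.0], [707.0, 170.0, 97.0]]
top handle (array([1.5800e-01, 9.8700e-01, 6.6516e+02, 8.8902e+01], dtype=float32), 211) ((666.7708740234375, 90.91946411132812), (108.7083740234375, 11.559585571289062), 80.97359466552734) 298.5012772360884
top boss 60 [[630.0, -13.0, 111.0], [638.0, -3.0, 119.0], [647.0, 8.0, 123.0]]
top 33 [243. 167.] 89 ((647.2433471679688, 93.41534423828125), (51.12922668457031, 19.159984588623047), 78.01649475097656)
top 33 [235. 178.] 198 ((608.9791259765625, 101.91928100585938), (55.123382568359375, 42.55036163330078), 80.14546203613281)
top 67 [246. 155.] 106 ((667.4815673828125, 90.20826721191406), (50.4616813659668, 18.97229766845703), 85.18978118896484)
```

```bash
cat >> h.py <<'E'
from scipy.spatial.transform import Rotation as Ro, Slerp
def tool(yaw_y,tilt=0):
    """tool pointing down with its y axis at world angle yaw_y (deg), then tilted about own y by tilt"""
    a=np.radians(yaw_y);y=np.array([np.cos(a),np.sin(a),0]);z=np.array([0,0,-1.]);x=np.cross(y,z)
    return np.stack([x,y,z],1)@Ro.from_euler('y',tilt,degrees=True).as_matrix()
# chest frame (chest->world)
CH=dict(o=np.array([649.,95.5,0]),yaw=-9.15)
def ch(p):return CH['o']+Ro.from_euler('z',CH['yaw'],degrees=True).as_matrix()@np.asarray(p,float)
def plan(wps,grasp=True,start=None):
    """wps: list of (pos, R, nrows, claw, tcp_offset) ; pos refers to point off mm behind TCP"""
    s=ctrl.read_state();p,R=(np.array(s['tcp_pos']),np.array(s['tool_rot'])) if start is None else start
    R=Ro.from_matrix(R).as_matrix();out=[]
    for pos,Rt,n,claw,off in wps:
        pt=np.asarray(pos,float)+Rt[:,2]*off;p0,R0=p.copy(),R.copy();sl=Slerp([0,1],Ro.from_matrix([R0,Rt]))
        for k in range(1,n+1):
            pk=p0+(pt-p0)*k/n;Rk=sl(k/n).as_matrix()
            d=np.round(np.r_[R.T@(pk-p)/40,np.degrees(Ro.from_matrix(R.T@Rk).as_rotvec())/6],2)
            p=p+R@d[:3]*40;R=R@Ro.from_rotvec(np.radians(d[3:]*6)).as_matrix()
            out.append([*(d+0.0),claw])
    if np.abs(np.array(out)[:,:6]).max()>1:print('TOO BIG')
    for i in range(0,len(out),8):print('  '.join(', '.join(f'{v:g}' for v in r)+',' for r in out[i:i+8]));print('--')
    return p,R
def st():
    s=ctrl.read_state();print('t',round(s['t'],2),'tcp',np.round(s['tcp_pos'],1),'z',np.round(s['tool_rot'][:,2],3),'y',np.round(s['tool_rot'][:,1],3),'q',np.round(s['joint_positions'],0),'F',np.round(s['ft_force'],1),'gap',round(s['finger_gap'],1))
E
python3 - <<'E'
from h import *
s=ctrl.read_state();c=calibration('wrist');T=np.eye(4);T[:3,:3]=s['tool_rot'];T[:3,3]=s['tcp_pos']
print(np.round(np.linalg.inv(T)@c['pose'],3),np.round(c['K'],0))
plan([((425.5,-301.5,140),tool(-82),14,1,0)])
E
```

```text
[[ 0.00000e+00 -9.54000e-01 -2.99000e-01  7.65620e+01]
 [ 1.00000e+00  0.00000e+00 -0.00000e+00  1.05000e-01]
 [ 0.00000e+00 -2.99000e-01  9.54000e-01 -1.43842e+02]
 [ 0.00000e+00  0.00000e+00  0.00000e+00  1.00000e+00]] [[271.   0. 258.]
 [  0. 271. 196.]
 [  0.   0.   1.]]
0.6, -0.41, 0.16, 0, 0, 0.07, 1,  0.6, -0.41, 0.16, 0, 0, 0.08, 1,  0.6, -0.41, 0.17, 0, 0, 0.07, 1,  0.6, -0.42, 0.16, 0, 0, 0.08, 1,  0.59, -0.43, 0.16, 0, 0, 0.07, 1,  0.59, -0.43, 0.16, -0.01, 0, 0.08, 1,  0.58, -0.43, 0.17, 0, 0, 0.07, 1,  0.58, -0.44, 0.16, 0, 0, 0.08, 1,
--
0.58, -0.44, 0.16, 0, 0, 0.07, 1,  0.57, -0.45, 0.16, 0, 0, 0.07, 1,  0.57, -0.45, 0.16, 0, 0, 0.08, 1,  0.57, -0.46, 0.16, 0, 0, 0.07, 1,  0.56, -0.46, 0.17, 0, 0, 0.08, 1,  0.56, -0.47, 0.16, 0, 0, 0.07, 1,
--
```

servo_tool(
  steps=[0.6,-0.41,0.16,0,0,0.07,1,0.6,-0.41,0.16,0,0,0.08,1,0.6,-0.41,0.17,0,0,0.07,1,0.6,-0.42,0.16,0,0,0.08,1,0.59,-0.43,0.16,0,0,0.07,1,0.59,-0.43,0.16,0,0,0.08,1,0.58,-0.43,0.17,0,0,0.07,1,0.58,-0.44,0.16,0,0,0.08,1],
)

```text
t: 0.77
tcp_pos: [309.8, -430.8, 178.7]
tool_rot: [[0.983, 0.185, -0.0], [0.185, -0.983, 0.0], [-0.0, -0.0, -1.0]]
ft_force: [-0.0, -0.6, -0.1]
finger_gap: 85.4
gripper_force: 0.0
```

```bash
python3 - <<'E'
from h import *
st()
print('short way to flipped, via tool -z / +z')
R=np.array(ctrl.read_state()['tool_rot'])
for sg in (1,-1):
    print(sg,(R@Ro.from_euler('z',sg*90,degrees=True).as_matrix())[:,1])
E
```

```text
t 0.77 tcp [ 309.8 -430.8  178.7] z [-0.  0. -1.] y [ 0.185 -0.983 -0.   ] q [ 60.  10. -12. 102.   2.  69. -32.] F [-0.  -0.6 -0.1] gap 85.4
short way to flipped, via tool -z / +z
1 [-9.82818760e-01 -1.84573015e-01  2.95084391e-04]
-1 [ 9.82818760e-01  1.84573015e-01 -2.95084391e-04]
```

```bash
python3 - <<'E'
from h import *
plan([((345,-395,175),tool(-20),10,1,0),((390,-345,175),tool(39),10,1,0),((426,-301.5,160),tool(98),10,1,0)])
E
```

```text
0.1, -0.07, 0.01, 0, 0, -0.99, 1,  0.11, -0.06, 0.01, 0, 0, -0.99, 1,  0.12, -0.05, 0.01, 0, 0, -0.99, 1,  0.12, -0.04, 0.01, 0, 0, -0.99, 1,  0.12, -0.02, 0.01, 0, 0, -0.99, 1,  0.13, -0.01, 0.01, 0, 0, -0.99, 1,  0.12, 0, 0.01, 0, 0, -0.99, 1,  0.13, 0.01, 0, 0, 0, -0.99, 1,
--
0.12, 0.03, 0.01, 0, 0, -0.98, 1,  0.12, 0.04, 0.01, 0, 0, -0.99, 1,  0.16, 0.06, 0, 0, 0, -0.98, 1,  0.14, 0.08, 0, 0, 0, -0.99, 1,  0.14, 0.09, 0, 0, 0, -0.98, 1,  0.13, 0.11, 0, 0, 0, -0.98, 1,  0.12, 0.12, 0, 0, 0, -0.99, 1,  0.1, 0.13, 0, 0, 0, -0.98, 1,
--
0.09, 0.15, 0, 0, 0, -0.99, 1,  0.08, 0.15, 0, 0, 0, -0.98, 1,  0.06, 0.15, 0, 0, 0, -0.98, 1,  0.04, 0.17, 0, 0, 0, -0.99, 1,  0.03, 0.14, 0.04, 0, 0, -0.98, 1,  0.01, 0.14, 0.04, 0, 0, -0.99, 1,  0, 0.14, 0.03, 0, 0, -0.98, 1,  -0.01, 0.14, 0.04, 0, 0, -0.98, 1,
--
-0.03, 0.14, 0.04, 0, 0, -0.99, 1,  -0.05, 0.13, 0.04, 0, 0, -0.98, 1,  -0.05, 0.13, 0.03, 0, 0, -0.98, 1,  -0.07, 0.12, 0.04, 0, 0, -0.98, 1,  -0.09, 0.12, 0.04, 0, 0, -0.99, 1,  -0.09, 0.1, 0.04, 0, 0, -0.98, 1,
--
```

servo_tool(
  steps=[0.1,-0.07,0.01,0,0,-0.99,1,0.11,-0.06,0.01,0,0,-0.99,1,0.12,-0.05,0.01,0,0,-0.99,1,0.12,-0.04,0.01,0,0,-0.99,1,0.12,-0.02,0.01,0,0,-0.99,1,0.13,-0.01,0.01,0,0,-0.99,1,0.12,0,0.01,0,0,-0.99,1,0.13,0.01,0,0,0,-0.99,1],
)

```text
t: 1.43
tcp_pos: [337.2, -403.0, 176.1]
tool_rot: [[0.523, 0.852, -0.0], [0.852, -0.523, 0.001], [0.0, -0.001, -1.0]]
ft_force: [0.5, 0.1, 0.3]
finger_gap: 85.6
gripper_force: 0.0
```

servo_tool(
  steps=[0.12,0.03,0.01,0,0,-0.98,1,0.12,0.04,0.01,0,0,-0.99,1,0.16,0.06,0,0,0,-0.98,1,0.14,0.08,0,0,0,-0.99,1,0.14,0.09,0,0,0,-0.98,1,0.13,0.11,0,0,0,-0.98,1,0.12,0.12,0,0,0,-0.99,1,0.1,0.13,0,0,0,-0.98,1],
)

```text
t: 2.1
tcp_pos: [371.3, -366.1, 175.4]
tool_rot: [[-0.27, 0.963, -0.0], [0.963, 0.27, 0.0], [0.001, -0.0, -1.0]]
ft_force: [-0.0, 0.9, -0.6]
finger_gap: 85.8
gripper_force: 0.0
```

servo_tool(
  steps=[0.09,0.15,0,0,0,-0.99,1,0.08,0.15,0,0,0,-0.98,1,0.06,0.15,0,0,0,-0.98,1,0.04,0.17,0,0,0,-0.99,1,0.03,0.14,0.04,0,0,-0.98,1,0.01,0.14,0.04,0,0,-0.99,1,0,0.14,0.03,0,0,-0.98,1,-0.01,0.14,0.04,0,0,-0.98,1],
)

```text
t: 2.77
tcp_pos: [403.7, -328.5, 169.4]
tool_rot: [[-0.89, 0.455, -0.0], [0.455, 0.89, 0.0], [0.0, 0.0, -1.0]]
ft_force: [0.1, -0.3, 0.0]
finger_gap: 85.7
gripper_force: 0.0
```

servo_tool(
  steps=[-0.03,0.14,0.04,0,0,-0.99,1,-0.05,0.13,0.04,0,0,-0.98,1,-0.05,0.13,0.03,0,0,-0.98,1,-0.07,0.12,0.04,0,0,-0.98,1,-0.09,0.12,0.04,0,0,-0.99,1,-0.09,0.1,0.04,0,0,-0.98,1],
)

```text
t: 3.27
tcp_pos: [425.4, -302.5, 160.2]
tool_rot: [[-0.989, -0.145, -0.0], [-0.145, 0.989, 0.0], [0.0, 0.0, -1.0]]
ft_force: [-0.8, 0.7, -0.3]
finger_gap: 85.5
gripper_force: 0.0
```

```bash
python3 - <<'E'
from h import *
st()
c=calibration('wrist');p,d=capture('wrist');cv2.imwrite('pics/w1.png',p[:,:,::-1]);np.savez('w1.npz',p=p,d=d)
C=cloud('wrist',d)
b=(C[...,2]>38)&(C[...,2]<62)&(p.min(-1)>90)&(C[...,1]<-220)
k,l,s,ce=cv2.connectedComponentsWithStats(b.astype(np.uint8))
for i in range(1,k):
    if s[i,4]>150:
        q=C[l==i];print(s[i],ce[i].round(),np.percentile(q,[1,99],axis=0).round(1).tolist(),cv2.minAreaRect(q[:,:2].astype(np.float32)))
E
```

```text
t 3.27 tcp [ 425.4 -302.5  160.2] z [-0.  0. -1.] y [-0.145  0.989  0.   ] q [ 62.  12. -35. 103.   8.  67. 123.] F [-0.8  0.7 -0.3] gap 85.5
[259  66  25  30 168] [270.  82.] [[311.9, -316.2, 38.0], [334.4, -295.4, 39.9]] ((325.1816711425781, -307.2467956542969), (21.194263458251953, 19.90823745727539), 49.154911041259766)
[ 229  172   63   39 2334] [260. 191.] [[405.9, -329.4, 39.0], [446.5, -270.7, 58.0]] ((426.9610900878906, -299.457275390625), (38.79453659057617, 59.778778076171875), 8.248078346252441)
[ 226  225   58   37 2005] [255. 243.] [[463.5, -325.7, 38.5], [501.2, -267.2, 57.9]] ((484.6930236816406, -295.77911376953125), (38.76706314086914, 59.37753677368164), 7.120617866516113)
```

View pics/w1.png

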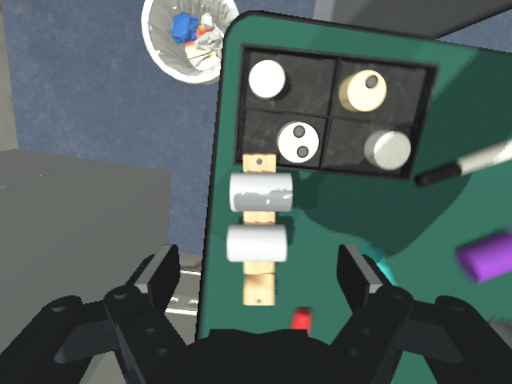

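```bash
python3 - <<'E'
from h import *
plan([((426.5,-300.5,36),tool(97.8),8,1,18.5)])
E
```

```text
0, 0, 0.45, 0, 0, 0.02, 1,  0, 0, 0.44, 0, 0, 0.02, 1,  -0.01, 0.01, 0.45, 0, 0, 0.02, 1,  0, 0, 0.44, 0, 0, 0.02, 1,  0, 0, 0.45, 0.01, 0, 0.02, 1,  0, 0, 0.44, 0, 0, 0.03, 1,  -0.01, 0.01, 0.45, 0, 0, 0.02, 1,  0, 0, 0.44, 0, 0, 0.02, 1,
--
```

servo_tool(
  steps=[-0.01,0.02,0.45,0,0,0.02,1,0,0,0.44,0,0,0.02,1,-0.01,0.02,0.45,0,0,0.02,1,0,0,0.44,0,0,0.02,1,0,0,0.45,0,0,0.02,1,-0.01,0,0.44,0,0,0.03,1,0,0,0.45,0,0,0.02,1,0,0,0.44,0,0,0.02,1],
)

```text
t: 3.98
tcp_pos: [426.0, -301.3, 17.1]
tool_rot: [[-0.993, -0.119, -0.0], [-0.119, 0.993, 0.0], [0.0, 0.0, -1.0]]
ft_force: [0.7, -0.0, -0.2]
finger_gap: 85.3
gripper_force: 0.0
```

servo_tool(
  steps=[0,0,0,0,0,0,0,0,0,0,0,0,0,0,0,0,0,0,0,0,0,0,0,0,0,0,0,0,0,0,0,0,0,0,0],
)

```text
t: 4.4
tcp_pos: [426.8, -301.6, 19.1]
tool_rot: [[-0.993, -0.121, 0.001], [-0.121, 0.993, -0.001], [-0.001, -0.001, -1.0]]
ft_force: [0.6, -0.2, -0.9]
finger_gap: 59.2
gripper_force: 64.6
```

```bash
sed -i "s/\[649.,95.5,0\]/[650.,95.,0]/" h.py; cat >> h.py <<'E'
RT=tool(80.85,-38); ZT=np.array([np.sin(np.radians(38)),0,-np.cos(np.radians(38))])
def cp(p,back=0): return ch(np.asarray(p,float)-ZT*back)
E
python3 - <<'E'
from h import *
s=ctrl.read_state();p=np.array(s['tcp_pos']);R=np.array(s['tool_rot'])
plan([(p+[0,5,110],R,4,0,0),(cp((-21,0,60),110),RT,16,0,19)])
print(cp((-21,0,60),110))
E
```

```text
0, 0.03, -0.69, 0, 0, 0, 0,  -0.01, 0.03, -0.69, 0, 0, 0, 0,  0, 0.03, -0.68, 0, 0, 0, 0,  -0.01, 0.03, -0.69, 0, 0, 0, 0,  -0.3, 0.6, 0, 0.06, -0.39, 0.16, 0,  -0.3, 0.6, 0, 0.05, -0.39, 0.16, 0,  -0.28, 0.61, 0.01, 0.06, -0.4, 0.17, 0,  -0.28, 0.61, 0.02, 0.05, -0.39, 0.16, 0,
--
-0.26, 0.62, 0.03, 0.06, -0.39, 0.16, 0,  -0.25, 0.62, 0.03, 0.05, -0.39, 0.16, 0,  -0.23, 0.63, 0.05, 0.06, -0.4, 0.16, 0,  -0.23, 0.63, 0.04, 0.05, -0.39, 0.17, 0,  -0.21, 0.64, 0.06, 0.06, -0.39, 0.16, 0,  -0.2, 0.64, 0.05, 0.05, -0.39, 0.16, 0,  -0.19, 0.64, 0.06, 0.06, -0.4, 0.16, 0,  -0.17, 0.64, 0.07, 0.05, -0.39, 0.16, 0,
--
-0.16, 0.65, 0.07, 0.06, -0.39, 0.17, 0,  -0.14, 0.66, 0.07, 0.05, -0.39, 0.16, 0,  -0.13, 0.65, 0.07, 0.06, -0.4, 0.16, 0,  -0.12, 0.66, 0.07, 0.05, -0.39, 0.16, 0,
--
[562.40619832 109.10866598 146.6811829 ]
```

servo_tool(
  steps=[0,0.03,-0.69,0,0,0,0,-0.01,0.03,-0.69,0,0,0,0,0,0.03,-0.68,0,0,0,0,-0.01,0.03,-0.69,0,0,0,0,-0.3,0.6,0,0.06,-0.39,0.16,0,-0.3,0.6,0,0.05,-0.39,0.16,0,-0.28,0.61,0.01,0.06,-0.4,0.17,0,-0.28,0.61,0.02,0.05,-0.39,0.16,0],
)

```text
t: 5.07
tcp_pos: [463.8, -194.5, 129.7]
tool_rot: [[-0.985, -0.051, 0.168], [-0.053, 0.999, -0.01], [-0.167, -0.018, -0.986]]
ft_force: [0.4, 0.1, -1.5]
finger_gap: 59.5
gripper_force: 65.7
```

servo_tool(
  steps=[-0.26,0.62,0.03,0.06,-0.39,0.16,0,-0.25,0.62,0.03,0.05,-0.39,0.16,0,-0.23,0.63,0.05,0.06,-0.4,0.16,0,-0.23,0.63,0.04,0.05,-0.39,0.17,0,-0.21,0.64,0.06,0.06,-0.39,0.16,0,-0.2,0.64,0.05,0.05,-0.39,0.16,0,-0.19,0.64,0.06,0.06,-0.4,0.16,0,-0.17,0.64,0.07,0.05,-0.39,0.16,0],
)

```text
t: 5.73
tcp_pos: [537.1, 7.9, 131.0]
tool_rot: [[-0.875, 0.09, 0.476], [0.071, 0.996, -0.058], [-0.48, -0.017, -0.877]]
ft_force: [0.8, -1.4, -1.2]
finger_gap: 59.7
gripper_force: 65.7
```

servo_tool(
  steps=[-0.16,0.65,0.07,0.06,-0.39,0.17,0,-0.14,0.66,0.07,0.05,-0.39,0.16,0,-0.13,0.65,0.07,0.06,-0.4,0.16,0,-0.12,0.66,0.07,0.05,-0.39,0.16,0],
)

```text
t: 6.07
tcp_pos: [561.4, 76.5, 129.2]
tool_rot: [[-0.813, 0.143, 0.565], [0.109, 0.99, -0.093], [-0.572, -0.014, -0.82]]
ft_force: [-0.4, 0.1, -2.6]
finger_gap: 59.2
gripper_force: 65.7
```

```bash
python3 - <<'E'
from h import *
st()
c=calibration('wrist');p,d=capture('wrist');np.savez('w2.npz',p=p,d=d)
for q in [(-67,74,43),(-67,-74,43),(-67,0,43),(-22,0,26),(0,-30,46),(0,30,46),(21,-30,80),(21,30,80),(-42,30,46),(-42,-30,46),(63,0,122)]:
    u=proj('wrist',ch(q));print(q,u.round());cv2.circle(p,tuple(int(x) for x in u.round()),2,(255,0,0),-1)
cv2.imwrite('pics/w2.png',cv2.resize(p,None,fx=1.5,fy=1.5)[:,:,::-1])
C=cloud('wrist',d)
L=(C-CH['o'])@Ro.from_euler('z',CH['yaw'],degrees=True).as_matrix()
def rep(n,m,ax):
    q=L[m]; print(n,len(q),np.percentile(q,[2,25,50,75,98],axis=0).round(1)[:,ax].tolist() if len(q) else '')
a=lambda i:L[...,i]
rep('front wall top x',(abs(a(2)-43)<2)&(a(0)>-90)&(a(0)<-50)&(abs(a(1))<70),0)
for z,x,n in ((26,-42,'b1'),(26,0,'b2'),(60,21,'r2')):
    m=(a(2)>z+14)&(a(2)<z+24)&(abs(a(0)-x)<18)&(abs(a(1))<55)
    rep(n+' x',m,0);rep(n+' y',m,1);rep(n+' z',m,2)
m=(a(2)>55)&(a(2)<100)&(abs(abs(a(1))-70)<10)&(a(0)>-60)&(a(0)<60)
rep('sideL y',m&(a(1)>0),1);rep('sideR y',m&(a(1)<0),1)
E
```

```text
t 6.07 tcp [561.4  76.5 129.2] z [ 0.565 -0.093 -0.82 ] y [ 0.143  0.99  -0.014] q [ 43.   3. -65. 126.  44.  29.  26.] F [-0.4  0.1 -2.6] gap 59.2
(-67, 74, 43) [381. 163.]
(-67, -74, 43) [204. 160.]
(-67, 0, 43) [293. 162.]
(-22, 0, 26) [287. 181.]
(0, -30, 46) [256. 210.]
(0, 30, 46) [315. 211.]
(21, -30, 80) [256. 249.]
(21, 30, 80) [315. 250.]
(-42, 30, 46) [323. 184.]
(-42, -30, 46) [257. 183.]
(63, 0, 122) [284. 305.]
front wall top x 757 [-65.8, -64.3, -54.5, -52.0, -50.3]
b1 x 1496 [-54.8, -51.1, -46.9, -40.7, -29.8]
b1 y 1496 [-21.5, -8.0, 7.2, 22.4, 36.0]
b1 z 1496 [40.5, 43.3, 45.9, 46.9, 48.1]
b2 x 1128 [-12.8, -8.9, -4.6, 2.0, 10.4]
b2 y 1128 [-24.2, -9.9, 4.8, 19.6, 33.2]
b2 z 1128 [40.3, 43.3, 46.0, 47.2, 49.2]
r2 x 0 
r2 y 0 
r2 z 0 
sideL y 1596 [74.2, 74.6, 74.8, 75.6, 78.9]
sideR y 409 [-75.6, -69.3, -67.1, -65.4, -65.1]
```

View pics/w2.png

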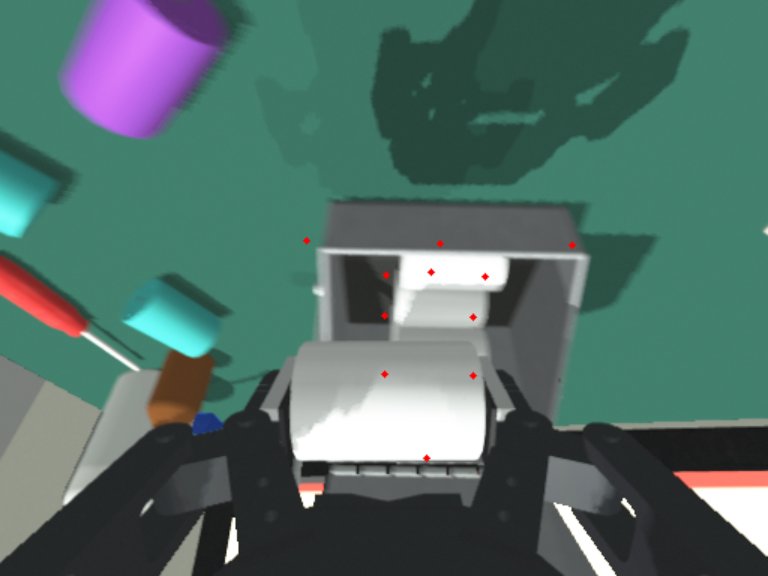

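servo_tool(
  steps=[0,0,0,0,0,0,0,0,0,0,0,0,0,0],
)

```text
t: 6.28
tcp_pos: [560.7, 75.8, 128.2]
tool_rot: [[-0.815, 0.141, 0.561], [0.108, 0.99, -0.092], [-0.569, -0.014, -0.822]]
ft_force: [-0.9, -0.5, -1.1]
finger_gap: 59.2
gripper_force: 65.6
```

```bash
cat > chk.py <<'E'
from h import *
def meas():
    st();c=calibration('wrist');p,d=capture('wrist');np.savez('wl.npz',p=p,d=d)
    T=np.array(c['pose']);K=c['K'];v,u=np.mgrid[:384,:512]
    C=np.stack([(u-K[0,2])/K[0,0]*d,(v-K[1,2])/K[1,1]*d,d],-1)@T[:3,:3].T+T[:3,3]
    L=(C-CH['o'])@Ro.from_euler('z',CH['yaw'],degrees=True).as_matrix();return p,d,L,c
def rep(L,n,m,ax):
    q=L[m]; print(n,len(q),np.percentile(q,[2,25,50,75,98],axis=0).round(1)[:,ax].tolist() if len(q) else '')
if __name__=='__main__':
    p,d,L,c=meas();a=lambda i:L[...,i]
    m=(abs(a(2)-25)<15)&(a(0)<-55)&(a(0)>-85)&(abs(a(1))<85)
    rep(L,'front face x',m,0);rep(L,'front face y',m,1);q=L[m];l=cv2.fitLine(q[:,:2].astype(np.float32),cv2.DIST_HUBER,0,.01,.01).ravel();print('front line',l)
    for z,x,n in ((26,-42,'b1'),(26,0,'b2')):
        m=(a(2)>z+14)&(a(2)<z+26)&(abs(a(0)-x)<18)&(abs(a(1))<55)
        rep(L,n+' x',m,0);rep(L,n+' y',m,1);rep(L,n+' z',m,2)
    m=(a(2)>55)&(a(2)<100)&(abs(abs(a(1))-72)<14)&(a(0)>-60)&(a(0)<60)
    rep(L,'sideL y',m&(a(1)>0),1);rep(L,'sideR y',m&(a(1)<0),1)
    rep(L,'bench z',(abs(a(0)+120)<20)&(abs(a(1))<40),2)
    for q in [(-67,74,43),(-67,-74,43)]: print(q,proj('wrist',ch(q),c))
E
python3 chk.py
```

```text
t 6.28 tcp [560.7  75.8 128.2] z [ 0.561 -0.092 -0.822] y [ 0.141  0.99  -0.014] q [ 43.   3. -65. 126.  44.  29.  26.] F [-0.9 -0.5 -1.1] gap 59.2
front face x 3920 [-65.5, -64.9, -64.5, -64.2, -63.5]
front face y 3920 [-70.1, -36.1, 0.8, 37.7, 72.0]
front line [ 2.2810241e-03 -9.9999738e-01 -6.4527878e+01  8.8110310e-01]
b1 x 1431 [-55.2, -51.5, -47.1, -41.2, -31.7]
b1 y 1431 [-25.3, -11.6, 3.0, 18.2, 32.1]
b1 z 1431 [40.3, 42.9, 45.3, 46.3, 47.3]
b2 x 1149 [-12.7, -8.7, -4.0, 3.3, 9.8]
b2 y 1149 [-27.7, -13.9, 1.7, 16.2, 29.4]
b2 z 1149 [40.2, 43.2, 45.6, 46.6, 51.0]
sideL y 1567 [70.6, 71.0, 71.2, 71.9, 75.2]
sideR y 379 [-79.3, -73.1, -70.8, -69.1, -68.8]
bench z 20395 [1.4, 3.7, 158.8, 178.3, 194.6]
(-67, 74, 43) [386.89471743 166.61189437]
(-67, -74, 43) [210.15274524 162.49097041]
```

```bash
sed -i "s/\[650.,95.,0\]/[651.5,95.5,0]/" h.py; python3 - <<'E'
from h import *
plan([(cp((-21,0,60.5),70),RT,8,0,19)])
E
```

```text
-0.04, 0.11, 0.13, 0, -0.07, 0.03, 0,  -0.04, 0.11, 0.13, 0, -0.07, 0.02, 0,  -0.04, 0.1, 0.13, -0.01, -0.07, 0.03, 0,  -0.03, 0.11, 0.14, 0, -0.07, 0.03, 0,  -0.04, 0.11, 0.13, 0, -0.07, 0.02, 0,  -0.03, 0.11, 0.13, 0, -0.06, 0.03, 0,  -0.04, 0.1, 0.13, 0, -0.07, 0.03, 0,  -0.03, 0.11, 0.14, -0.01, -0.07, 0.02, 0,
--
```

servo_tool(
  steps=[-0.04,0.11,0.13,0,-0.07,0.03,0,-0.04,0.11,0.13,0,-0.07,0.02,0,-0.04,0.1,0.13,-0.01,-0.07,0.03,0,-0.03,0.11,0.14,0,-0.07,0.03,0,-0.04,0.11,0.13,0,-0.07,0.02,0,-0.03,0.11,0.13,0,-0.06,0.03,0,-0.04,0.1,0.13,0,-0.07,0.03,0,-0.03,0.11,0.14,-0.01,-0.07,0.02,0],
)

```text
t: 7.0
tcp_pos: [600.5, 102.9, 100.6]
tool_rot: [[-0.778, 0.16, 0.608], [0.126, 0.987, -0.099], [-0.616, -0.0, -0.788]]
ft_force: [0.0, -0.1, -1.6]
finger_gap: 59.2
gripper_force: 65.7
```

```bash
python3 - <<'E'
from h import *
st()
plan([(cp((-21,0,61),6),RT,8,0,19)])
E
```

```text
t 7.0 tcp [600.5 102.9 100.6] z [ 0.608 -0.099 -0.788] y [ 0.16   0.987 -0.   ] q [ 30.  15. -59. 124.  70.  34.   1.] F [ 0.  -0.1 -1.6] gap 59.2
0, 0, 0.2, 0, 0, 0, 0,  0, 0.01, 0.19, 0, 0, 0, 0,  0, 0, 0.2, 0, 0, 0, 0,  0, 0, 0.2, 0, 0, 0, 0,  0, 0, 0.19, 0, 0, -0.01, 0,  0.01, 0.01, 0.2, -0.01, 0, 0, 0,  0, 0, 0.2, 0, 0, 0, 0,  0, 0, 0.2, 0, 0, 0, 0,
--
```

servo_tool(
  steps=[0,0,0.2,0,0,0,0,0,0.01,0.2,0,0,0,0,0,0,0.2,0,0,0,0,0,0,0.2,0,0,0,0,0,0,0.2,0,0,0,0,0,0.01,0.2,0,0,0,0,0,0,0.19,0,0,0,0,0,0,0.19,0,0,0,0],
)

```text
t: 7.67
tcp_pos: [639.0, 97.3, 50.5]
tool_rot: [[-0.778, 0.16, 0.608], [0.126, 0.987, -0.099], [-0.615, -0.0, -0.788]]
ft_force: [0.2, -0.2, -1.6]
finger_gap: 59.1
gripper_force: 65.7
```

```bash
python3 - <<'E'
from h import *
st();s=ctrl.read_state();g=np.array(s['tcp_pos'])-19*np.array(s['tool_rot'])[:,2]
print('grasp in chest',(Ro.from_euler('z',CH['yaw'],degrees=True).as_matrix().T@(g-CH['o'])).round(1))
p,d=capture('scene');cv2.imwrite('pics/s3.png',np.vstack([cv2.resize(p[140:245,170:270],(560,588),interpolation=2)])[:,:,::-1])
E
```

```text
t 7.67 tcp [639.   97.3  50.5] z [ 0.608 -0.099 -0.788] y [ 0.16   0.987 -0.   ] q [ 25.  25. -52. 120.  84.  36.  -8.] F [ 0.2 -0.2 -1.6] gap 59.1
grasp in chest [-24.3  -0.2  65.5]
```

View pics/s3.png

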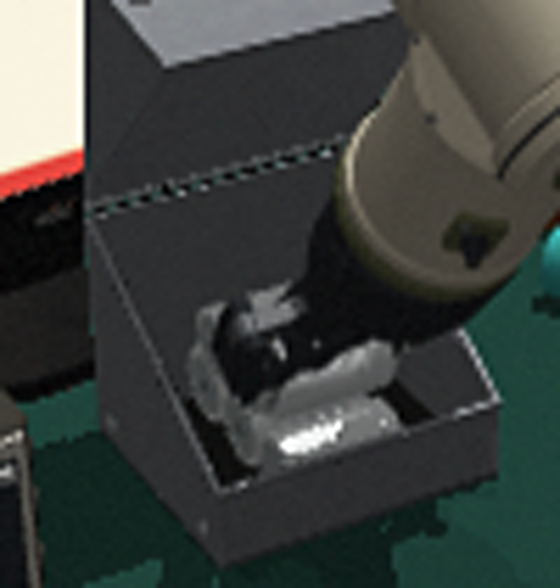

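servo_tool(
  steps=[0,0,0.04,0,0,0,0,0,0,0.04,0,0,0,0,0,0,0,0,0,0,0,0,0,0,0,0,0,0],
)

```text
t: 8.05
tcp_pos: [640.6, 98.8, 48.6]
tool_rot: [[-0.778, 0.158, 0.609], [0.125, 0.987, -0.097], [-0.616, 0.001, -0.788]]
ft_force: [-0.8, -0.0, -1.6]
finger_gap: 59.5
gripper_force: 65.7
```

servo_tool(
  steps=[0,0,0.03,0,0,0,0,0,0,0.03,0,0,0,0,0,0,0,0,0,0,0],
)

```text
t: 8.3
tcp_pos: [642.2, 98.5, 46.5]
tool_rot: [[-0.778, 0.158, 0.608], [0.125, 0.987, -0.097], [-0.616, 0.001, -0.788]]
ft_force: [0.8, 0.0, -1.6]
finger_gap: 59.3
gripper_force: 65.7
```

servo_tool(
  steps=[0.02,-0.01,0.03,0,0,0,0,0.02,-0.01,0.03,0,0,0,0,0,0,0,0,0,0,0],
)

```text
t: 8.55
tcp_pos: [644.0, 98.2, 45.8]
tool_rot: [[-0.775, 0.158, 0.612], [0.124, 0.987, -0.097], [-0.62, 0.001, -0.785]]
ft_force: [-5.0, -0.7, 13.2]
finger_gap: 59.5
gripper_force: 67.7
```

servo_tool(
  steps=[0.01,0,0.02,0,0,0,0,0.01,0,0.02,0,0,0,0,0,0,0,0,0,0,0],
)

```text
t: 8.8
tcp_pos: [645.5, 98.1, 46.1]
tool_rot: [[-0.773, 0.158, 0.615], [0.124, 0.987, -0.098], [-0.622, 0.0, -0.783]]
ft_force: [-12.4, -3.9, 29.1]
finger_gap: 59.6
gripper_force: 69.8
```

servo_tool(
  steps=[-0.02,0,-0.04,0,0,0,0,0,0,0,0,0,0,0.8,0,0,0,0,0,0,1,0,0,0,0,0,0,1,0,0,0,0,0,0,1,0,0,0,0,0,0,1],
)

```text
t: 9.3
tcp_pos: [642.1, 97.8, 43.2]
tool_rot: [[-0.778, 0.158, 0.608], [0.125, 0.987, -0.097], [-0.616, 0.001, -0.788]]
ft_force: [0.1, -0.1, 0.1]
finger_gap: 85.3
gripper_force: 0.0
```

servo_tool(
  steps=[0,0,-0.25,0,0,0,1,0,0,-0.4,0,0,0,1,0,0,-0.5,0,0,0,1,0,0,-0.6,0,0,0,1,0,0,-0.6,0,0,0,1,0,0,-0.6,0,0,0,1],
)

```text
t: 9.8
tcp_pos: [569.5, 109.7, 136.5]
tool_rot: [[-0.778, 0.158, 0.608], [0.125, 0.987, -0.096], [-0.615, 0.001, -0.788]]
ft_force: [-0.5, -0.3, 1.1]
finger_gap: 85.5
gripper_force: 0.0
```

```bash
cat >> chk.py <<'E'
    for z,x,n in ((60,-21,'front'),(60,21,'rear')):
        m=(a(2)>z+14)&(a(2)<z+26)&(abs(a(0)-x)<18)&(abs(a(1))<55)
        rep(L,n+' x',m,0);rep(L,n+' y',m,1);rep(L,n+' z',m,2)
    cv2.imwrite('pics/last.png',p[:,:,::-1])
E
python3 chk.py; python3 - <<'E'
from h import *
p,d=capture('scene');cv2.imwrite('pics/s4.png',cv2.resize(p[140:245,170:270],(400,420),interpolation=2)[:,:,::-1])
E
```

```text
t 9.8 tcp [569.5 109.7 136.5] z [ 0.608 -0.096 -0.788] y [0.158 0.987 0.001] q [ 36.   5. -65. 125.  55.  32.  11.] F [-0.5 -0.3  1.1] gap 85.5
front face x 4099 [-66.9, -66.2, -65.9, -65.6, -64.7]
front face y 4099 [-70.6, -36.0, 0.3, 36.6, 71.1]
front line [ 2.8244974e-03 -9.9999601e-01 -6.5915085e+01  3.8491780e-01]
b1 x 1600 [-57.0, -52.8, -47.8, -40.4, -30.0]
b1 y 1600 [-25.5, -11.9, 2.9, 17.8, 31.5]
b1 z 1600 [40.4, 43.0, 45.6, 46.5, 50.8]
b2 x 0 
b2 y 0 
b2 z 0 
sideL y 1229 [70.0, 70.3, 70.5, 71.8, 74.8]
sideR y 1460 [-79.6, -72.6, -69.9, -69.6, -69.4]
bench z 7312 [1.0, 2.0, 2.5, 180.0, 201.6]
(-67, 74, 43) [345.28107262 149.57091678]
(-67, -74, 43) [167.92708484 149.57958201]
front x 1175 [-34.9, -31.8, -27.9, -22.9, -13.7]
front y 1175 [-27.6, -13.9, 1.1, 15.9, 29.3]
front z 1175 [74.3, 76.7, 78.7, 79.9, 80.8]
rear x 906 [6.8, 10.1, 14.0, 19.3, 29.9]
rear y 906 [-26.9, -13.2, 1.2, 16.3, 30.1]
rear z 906 [74.2, 76.8, 79.0, 80.3, 81.4]
```

View pics/last.png

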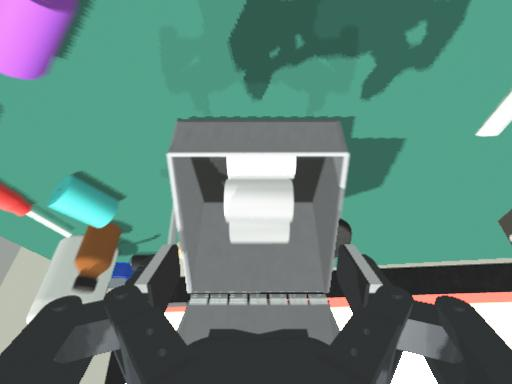

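```bash
python3 - <<'E'
from h import *
plan([((548,60,150),tool(84,-30),4,1,0),((484.5,-296.5,130),tool(97.5),16,1,0),((484.5,-296.5,80),tool(97.5),4,1,0)])
E
```

```text
0.03, -0.33, -0.11, -0.07, 0.35, -0.11, 1,  0.03, -0.33, -0.1, -0.07, 0.34, -0.1, 1,  0.05, -0.33, -0.11, -0.07, 0.35, -0.11, 1,  0.05, -0.33, -0.11, -0.07, 0.34, -0.1, 1,  0.05, -0.56, 0.01, -0.04, 0.31, -0.14, 1,  0.06, -0.57, 0, -0.03, 0.31, -0.14, 1,  0.07, -0.56, 0.01, -0.04, 0.31, -0.13, 1,  0.07, -0.56, 0.01, -0.04, 0.31, -0.14, 1,
--
0.08, -0.56, 0, -0.04, 0.32, -0.14, 1,  0.09, -0.56, 0.01, -0.03, 0.31, -0.14, 1,  0.1, -0.56, 0.01, -0.04, 0.31, -0.13, 1,  0.1, -0.56, 0.01, -0.04, 0.31, -0.14, 1,  0.12, -0.55, 0.01, -0.03, 0.31, -0.14, 1,  0.12, -0.56, 0.01, -0.04, 0.31, -0.14, 1,  0.13, -0.55, 0.02, -0.04, 0.31, -0.13, 1,  0.13, -0.55, 0.01, -0.03, 0.31, -0.14, 1,
--
0.15, -0.55, 0.02, -0.04, 0.31, -0.14, 1,  0.15, -0.54, 0.02, -0.04, 0.32, -0.14, 1,  0.15, -0.55, 0.03, -0.04, 0.31, -0.13, 1,  0.17, -0.54, 0.03, -0.03, 0.31, -0.14, 1,  0, 0, 0.31, 0, 0, 0, 1,  0, 0, 0.31, 0, 0, 0, 1,  0, 0, 0.31, 0, 0, 0, 1,  0, 0, 0.32, 0, 0, 0, 1,
--
```

servo_tool(
  steps=[0.03,-0.33,-0.11,-0.07,0.35,-0.11,1,0.03,-0.33,-0.1,-0.07,0.34,-0.1,1,0.05,-0.33,-0.11,-0.07,0.35,-0.11,1,0.05,-0.33,-0.11,-0.07,0.34,-0.1,1,0.05,-0.56,0.01,-0.04,0.31,-0.14,1,0.06,-0.57,0,-0.03,0.31,-0.14,1,0.07,-0.56,0.01,-0.04,0.31,-0.13,1,0.07,-0.56,0.01,-0.04,0.31,-0.14,1],
)

```text
t: 10.57
tcp_pos: [532.2, -29.0, 140.0]
tool_rot: [[-0.923, 0.051, 0.382], [0.042, 0.999, -0.031], [-0.383, -0.013, -0.924]]
ft_force: [-0.5, 0.2, 0.2]
finger_gap: 85.2
gripper_force: 0.0
```

servo_tool(
  steps=[0.08,-0.56,0,-0.04,0.32,-0.14,1,0.09,-0.56,0.01,-0.03,0.31,-0.14,1,0.1,-0.56,0.01,-0.04,0.31,-0.13,1,0.1,-0.56,0.01,-0.04,0.31,-0.14,1,0.12,-0.55,0.01,-0.03,0.31,-0.14,1,0.12,-0.56,0.01,-0.04,0.31,-0.14,1,0.13,-0.55,0.02,-0.04,0.31,-0.13,1,0.13,-0.55,0.01,-0.03,0.31,-0.14,1],
)

```text
t: 11.23
tcp_pos: [499.1, -207.8, 129.5]
tool_rot: [[-0.989, -0.067, 0.129], [-0.068, 0.998, -0.004], [-0.129, -0.013, -0.992]]
ft_force: [-0.1, 0.7, 0.7]
finger_gap: 85.1
gripper_force: 0.0
```

servo_tool(
  steps=[0.15,-0.55,0.02,-0.04,0.31,-0.14,1,0.15,-0.54,0.02,-0.04,0.32,-0.14,1,0.15,-0.55,0.03,-0.04,0.31,-0.13,1,0.17,-0.54,0.03,-0.03,0.31,-0.14,1,0,0,0,0,0,0,1],
)

```text
t: 11.65
tcp_pos: [481.7, -300.2, 123.4]
tool_rot: [[-0.993, -0.12, -0.003], [-0.12, 0.993, -0.002], [0.004, -0.002, -1.0]]
ft_force: [0.3, -0.8, 0.2]
finger_gap: 85.4
gripper_force: 0.0
```

```bash
python3 - <<'E'
from h import *
st();c=calibration('wrist');p,d=capture('wrist')
T=np.array(c['pose']);K=c['K'];v,u=np.mgrid[:384,:512]
C=np.stack([(u-K[0,2])/K[0,0]*d,(v-K[1,2])/K[1,1]*d,d],-1)@T[:3,:3].T+T[:3,3]
b=(C[...,2]>38)&(C[...,2]<62)&(p.min(-1)>90)&(C[...,1]<-220)&(C[...,0]>440)
k,l,s,ce=cv2.connectedComponentsWithStats(b.astype(np.uint8))
for i in range(1,k):
    if s[i,4]>300:
        q=C[l==i];print(s[i],np.percentile(q,[1,99],axis=0).round(1).tolist(),cv2.minAreaRect(q[:,:2].astype(np.float32)))
plan([((484.5,-296.5,36),tool(97.5),10,1,19)])
E
```

```text
t 11.65 tcp [ 481.7 -300.2  123.4] z [-0.003 -0.002 -1.   ] y [-0.12   0.993 -0.002] q [ 60.  21. -39.  98.  15.  66. 113.] F [ 0.3 -0.8  0.2] gap 85.4
[ 226  184   72   44 3067] [[463.4, -327.0, 39.1], [503.4, -268.4, 58.0]] ((484.6053161621094, -297.0762023925781), (38.94124984741211, 59.29434585571289), 7.428749084472656)
-0.01, 0, 0.27, 0, 0, -0.01, 1,  0, 0, 0.26, 0, 0, -0.01, 1,  -0.01, 0.01, 0.27, 0, 0, -0.01, 1,  0, 0, 0.27, 0, -0.01, 0, 1,  -0.01, 0, 0.26, 0, 0, -0.01, 1,  0, 0, 0.27, 0, 0, -0.01, 1,  -0.01, 0.01, 0.27, -0.01, 0, -0.01, 1,  -0.01, 0, 0.26, 0, 0, -0.01, 1,
--
0, 0, 0.27, 0, 0, -0.01, 1,  -0.01, 0, 0.27, 0, 0, -0.01, 1,
--
```

servo_tool(
  steps=[-0.01,0.02,0.33,0,0,-0.01,1,-0.01,0.02,0.33,0,0,-0.01,1,-0.01,0.02,0.33,0,0,-0.01,1,-0.01,0.02,0.33,0,0,-0.01,1,-0.01,0,0.33,0,0,0,1,-0.01,0,0.33,0,0,0,1,-0.01,0,0.33,0,0,0,1,-0.01,0,0.33,0,0,0,1],
)

```text
t: 12.37
tcp_pos: [486.8, -291.1, 19.0]
tool_rot: [[-0.992, -0.13, 0.003], [-0.13, 0.992, -0.001], [-0.003, -0.001, -1.0]]
ft_force: [-0.0, -0.5, -0.1]
finger_gap: 85.3
gripper_force: 0.0
```

servo_tool(
  steps=[0,0,0,0,0,0,0,0,0,0,0,0,0,0,0,0,0,0,0,0,0,0,0,0,0,0,0,0,0,0,0,0,0,0,0],
)

```text
t: 12.78
tcp_pos: [487.1, -291.5, 21.0]
tool_rot: [[-0.992, -0.129, 0.004], [-0.129, 0.992, -0.002], [-0.003, -0.002, -1.0]]
ft_force: [-1.1, -1.0, 1.3]
finger_gap: 59.3
gripper_force: 64.6
```

```bash
python3 - <<'E'
from h import *
st();s=ctrl.read_state();p=np.array(s['tcp_pos']);R=np.array(s['tool_rot'])
plan([(p+[0,5,130],R,4,0,0),(cp((0,0,94),90),RT,20,0,19)])
E
```

```text
t 12.78 tcp [ 487.1 -291.5   21. ] z [ 0.004 -0.002 -1.   ] y [-0.129  0.992 -0.002] q [ 56.  29. -37. 103.  21.  55. 109.] F [-1.1 -1.   1.3] gap 59.3
-0.01, 0.03, -0.81, 0, 0, 0, 0,  0, 0.03, -0.82, 0, 0, 0, 0,  -0.01, 0.03, -0.81, 0, 0, 0, 0,  -0.01, 0.03, -0.81, 0, 0, 0, 0,  -0.21, 0.46, 0, 0.05, -0.31, 0.13, 0,  -0.21, 0.47, 0.01, 0.04, -0.32, 0.14, 0,  -0.2, 0.47, 0.01, 0.05, -0.31, 0.13, 0,  -0.19, 0.47, 0.01, 0.04, -0.31, 0.13, 0,
--
-0.19, 0.47, 0.02, 0.05, -0.31, 0.14, 0,  -0.18, 0.48, 0.02, 0.04, -0.32, 0.13, 0,  -0.17, 0.48, 0.03, 0.05, -0.31, 0.13, 0,  -0.16, 0.48, 0.03, 0.04, -0.31, 0.14, 0,  -0.16, 0.48, 0.03, 0.05, -0.31, 0.13, 0,  -0.14, 0.49, 0.03, 0.04, -0.32, 0.13, 0,  -0.14, 0.48, 0.04, 0.05, -0.31, 0.14, 0,  -0.13, 0.49, 0.04, 0.04, -0.31, 0.13, 0,
--
-0.13, 0.5, 0.04, 0.05, -0.31, 0.13, 0,  -0.11, 0.49, 0.04, 0.04, -0.32, 0.14, 0,  -0.11, 0.5, 0.04, 0.05, -0.31, 0.13, 0,  -0.1, 0.49, 0.05, 0.04, -0.31, 0.13, 0,  -0.09, 0.5, 0.04, 0.05, -0.32, 0.14, 0,  -0.08, 0.5, 0.05, 0.04, -0.31, 0.13, 0,  -0.07, 0.51, 0.04, 0.05, -0.31, 0.13, 0,  -0.07, 0.5, 0.05, 0.04, -0.31, 0.14, 0,
--
```

servo_tool(
  steps=[-0.01,0.03,-0.81,0,0,0,0,0,0.03,-0.82,0,0,0,0,-0.01,0.03,-0.81,0,0,0,0,-0.01,0.03,-0.81,0,0,0,0,-0.21,0.46,0,0.05,-0.31,0.13,0,-0.21,0.47,0.01,0.04,-0.32,0.14,0,-0.2,0.47,0.01,0.05,-0.31,0.13,0,-0.19,0.47,0.01,0.04,-0.31,0.13,0],
)

```text
t: 13.45
tcp_pos: [511.4, -207.0, 150.6]
tool_rot: [[-0.988, -0.073, 0.136], [-0.074, 0.997, -0.006], [-0.136, -0.017, -0.991]]
ft_force: [0.3, -0.0, -1.7]
finger_gap: 58.9
gripper_force: 66.3
```

servo_tool(
  steps=[-0.19,0.47,0.02,0.05,-0.31,0.14,0,-0.18,0.48,0.02,0.04,-0.32,0.13,0,-0.17,0.48,0.03,0.05,-0.31,0.13,0,-0.16,0.48,0.03,0.04,-0.31,0.14,0,-0.16,0.48,0.03,0.05,-0.31,0.13,0,-0.14,0.49,0.03,0.04,-0.32,0.13,0,-0.14,0.48,0.04,0.05,-0.31,0.14,0,-0.13,0.49,0.04,0.04,-0.31,0.13,0],
)

```text
t: 14.12
tcp_pos: [559.5, -51.7, 149.9]
tool_rot: [[-0.92, 0.045, 0.388], [0.032, 0.999, -0.039], [-0.39, -0.023, -0.921]]
ft_force: [1.0, 0.3, -2.2]
finger_gap: 59.2
gripper_force: 66.3
```

servo_tool(
  steps=[-0.13,0.5,0.04,0.05,-0.31,0.13,0,-0.11,0.49,0.04,0.04,-0.32,0.14,0,-0.11,0.5,0.04,0.05,-0.31,0.13,0,-0.1,0.49,0.05,0.04,-0.31,0.13,0,-0.09,0.5,0.04,0.05,-0.32,0.14,0,-0.08,0.5,0.05,0.04,-0.31,0.13,0,-0.07,0.51,0.04,0.05,-0.31,0.13,0,-0.07,0.5,0.05,0.04,-0.31,0.14,0],
)

```text
t: 14.78
tcp_pos: [608.2, 104.2, 150.1]
tool_rot: [[-0.777, 0.159, 0.609], [0.126, 0.987, -0.097], [-0.617, 0.002, -0.787]]
ft_force: [0.2, -0.4, -2.3]
finger_gap: 59.3
gripper_force: 66.3
```

```bash
python3 - <<'E'
from h import *
st();
plan([(cp((0,0,95),60)-2.5*RT[:,0],RT,8,0,15),(cp((0,0,95),8)-2.5*RT[:,0],RT,8,0,15)])
E
```

```text
t 14.78 tcp [608.2 104.2 150.1] z [ 0.609 -0.097 -0.787] y [0.159 0.987 0.002] q [ 27.   8. -54. 121.  54.  33.  15.] F [ 0.2 -0.4 -2.3] gap 59.3
-0.01, -0.01, 0.08, 0, 0, 0, 0,  -0.01, 0, 0.08, 0, 0, 0, 0,  -0.01, -0.01, 0.08, 0, 0.01, 0, 0,  -0.01, 0, 0.08, 0.01, 0, -0.01, 0,  -0.01, -0.01, 0.08, 0, 0, 0, 0,  -0.01, 0, 0.08, 0, 0, 0, 0,  -0.01, -0.01, 0.08, 0, 0, 0, 0,  -0.01, 0, 0.08, 0, 0.01, 0, 0,
--
0, 0, 0.16, 0, 0, 0, 0,  0, 0, 0.16, 0, 0, 0, 0,  0, 0, 0.17, 0, 0, 0, 0,  0, 0, 0.16, 0, 0, 0, 0,  0, 0, 0.16, 0, 0, 0, 0,  0, 0, 0.16, 0, 0, 0, 0,  0, 0, 0.17, 0, 0, 0, 0,  0, 0, 0.16, 0, 0, 0, 0,
--
```

servo_tool(
  steps=[-0.02,-0.01,0.25,0,0,0,0,-0.02,-0.01,0.25,0,0,0,0,-0.02,-0.01,0.25,0,0,0,0,-0.02,-0.01,0.25,0,0,0,0,0,0,0.25,0,0,0,0,0,0,0.25,0,0,0,0,0,0,0.24,0,0,0,0,0,0,0.2,0,0,0,0],
)

```text
t: 15.45
tcp_pos: [657.5, 93.4, 89.8]
tool_rot: [[-0.779, 0.159, 0.607], [0.126, 0.987, -0.097], [-0.614, 0.001, -0.789]]
ft_force: [0.5, -1.1, -1.8]
finger_gap: 59.2
gripper_force: 66.5
```

```bash
cat >> h.py <<'E'
def inchest(p):return (Ro.from_euler('z',CH['yaw'],degrees=True).as_matrix().T@(np.asarray(p)-CH['o'])).round(1)
E
python3 - <<'E'
from h import *
st();s=ctrl.read_state();R=np.array(s['tool_rot']);g=np.array(s['tcp_pos'])-15*R[:,2]+2.5*R[:,0]
print('billet in chest',inchest(g))
E
```

```text
t 15.45 tcp [657.5  93.4  89.8] z [ 0.607 -0.097 -0.789] y [0.159 0.987 0.001] q [ 21.  20. -47. 117.  72.  33.   3.] F [ 0.5 -1.1 -1.8] gap 59.2
billet in chest [ -4.9  -1.1 100.1]
```

servo_tool(
  steps=[0,0.01,0.05,0,0,0,0,0,0.01,0.05,0,0,0,0,0,0,0,0,0,0,0,0,0,0,0,0,0,0],
)

```text
t: 15.78
tcp_pos: [660.0, 94.0, 87.6]
tool_rot: [[-0.778, 0.159, 0.607], [0.126, 0.987, -0.097], [-0.615, 0.001, -0.789]]
ft_force: [0.7, 0.2, -2.5]
finger_gap: 59.6
gripper_force: 66.4
```

servo_tool(
  steps=[0,0,0.03,0,0,0,0,0,0,0.03,0,0,0,0,0,0,0,0,0,0,0,0,0,0,0,0,0,0],
)

```text
t: 16.12
tcp_pos: [661.5, 93.4, 85.4]
tool_rot: [[-0.779, 0.159, 0.607], [0.126, 0.987, -0.097], [-0.615, 0.001, -0.789]]
ft_force: [-0.4, 0.2, -2.5]
finger_gap: 58.9
gripper_force: 66.4
```

servo_tool(
  steps=[0.02,0,0.03,0,0,0,0,0.01,0,0.02,0,0,0,0,0,0,0,0,0,0,0,0,0,0,0,0,0,0],
)

```text
t: 16.45
tcp_pos: [662.2, 93.5, 83.4]
tool_rot: [[-0.778, 0.159, 0.608], [0.126, 0.987, -0.097], [-0.615, 0.001, -0.788]]
ft_force: [1.8, 1.0, -0.3]
finger_gap: 59.2
gripper_force: 66.7
```

servo_tool(
  steps=[0.01,0,0.02,0,0,0,0,0.01,0,0.02,0,0,0,0,0,0,0,0,0,0,0],
)

```text
t: 16.7
tcp_pos: [663.3, 93.5, 82.7]
tool_rot: [[-0.777, 0.159, 0.609], [0.126, 0.987, -0.097], [-0.617, 0.001, -0.787]]
ft_force: [0.7, -1.0, 7.1]
finger_gap: 59.1
gripper_force: 67.3
```

Contact in the hollow (about 9 N up). Release and look.

servo_tool(
  steps=[0,0,0,0,0,0,0.8,0,0,0,0,0,0,1,0,0,0,0,0,0,1,0,0,0,0,0,0,1,0,0,0,0,0,0,1],
)

```text
t: 17.12
tcp_pos: [661.9, 93.4, 81.0]
tool_rot: [[-0.779, 0.159, 0.607], [0.126, 0.987, -0.097], [-0.614, 0.001, -0.789]]
ft_force: [0.2, 0.5, -0.4]
finger_gap: 85.4
gripper_force: 0.0
```

servo_tool(
  steps=[0,0,-0.2,0,0,0,1,0,0,-0.4,0,0,0,1,0,0,-0.5,0,0,0,1,0,0,-0.6,0,0,0,1,0,0,-0.6,0,0,0,1,0,0,-0.6,0,0,0,1,0,0,0,0,0,0,1,0,0,0,0,0,0,1],
)

```text
t: 17.78
tcp_pos: [592.1, 104.4, 174.1]
tool_rot: [[-0.777, 0.159, 0.609], [0.125, 0.987, -0.098], [-0.617, -0.0, -0.787]]
ft_force: [0.4, -0.8, -0.5]
finger_gap: 85.3
gripper_force: 0.0
```

```bash
cat >> chk.py <<'E'
    m=(a(2)>108)&(a(2)<122)&(abs(a(0))<18)&(abs(a(1))<55)
    rep(L,'top x',m,0);rep(L,'top y',m,1);rep(L,'top z',m,2);q=L[m]
    if len(q)>50: print(cv2.minAreaRect(q[:,:2].astype(np.float32)))
    m=(abs(a(1)+99)<20)&(a(2)>95)&(a(2)<130)&(abs(a(0))<40)&(p.max(-1)<90)
    for i in range(3):rep(L,'boss%d'%i,m,i)
E
python3 chk.py | grep -v b2
```

```text
t 17.78 tcp [592.1 104.4 174.1] z [ 0.609 -0.098 -0.787] y [ 0.159  0.987 -0.   ] q [ 30.   2. -56. 121.  44.  33.  23.] F [ 0.4 -0.8 -0.5] gap 85.3
front face x 3560 [-66.8, -66.2, -65.9, -65.6, -57.1]
front face y 3560 [-70.7, -35.0, 1.1, 35.5, 71.0]
front line [ 2.6512870e-03 -9.9999648e-01 -6.5856606e+01  3.6592573e-01]
b1 x 1720 [-57.3, -52.8, -47.7, -41.1, -34.7]
b1 y 1720 [-25.5, -11.8, 2.9, 18.0, 31.7]
b1 z 1720 [40.3, 43.4, 45.6, 46.5, 51.1]
sideL y 1266 [70.0, 70.3, 70.5, 71.8, 74.8]
sideR y 1459 [-79.7, -72.9, -69.9, -69.7, -69.4]
bench z 18843 [1.4, 226.8, 232.6, 236.9, 240.4]
(-67, 74, 43) [346.68761584  97.43488503]
(-67, -74, 43) [170.96941569  97.42788809]
front x 1549 [-35.1, -30.9, -26.1, -18.7, -11.5]
front y 1549 [-27.8, -14.3, 1.0, 15.6, 29.2]
front z 1549 [74.3, 77.2, 79.1, 80.2, 84.6]
rear x 0 
rear y 0 
rear z 0 
top x 1212 [-13.6, -10.1, -6.1, -0.5, 11.4]
top y 1212 [-29.0, -15.5, -0.7, 14.3, 27.9]
top z 1212 [108.2, 110.8, 112.4, 113.7, 114.6]
((-0.731999397277832, -0.49925994873046875), (27.846473693847656, 59.8746223449707), 0.9311904907226562)
boss0 574 [-6.1, -4.9, -3.6, -0.7, 5.4]
boss1 574 [-109.0, -103.0, -96.6, -90.5, -84.8]
boss2 574 [106.4, 112.4, 116.8, 120.0, 121.6]
```

View pics/last.png

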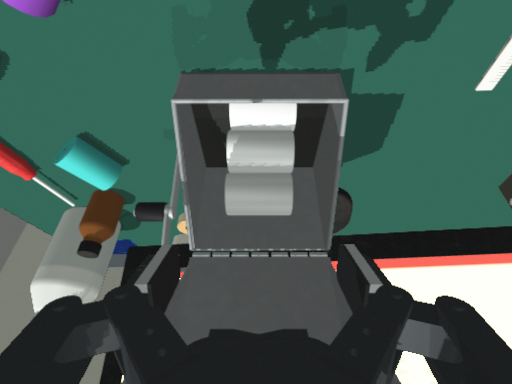

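```bash
cat >> h.py <<'E'
T0=np.diag([-1.,1,-1])
def ctool(tilt,roll=0,spin=0): # tilt: leans back to robot; roll: hand toward -y ; spin about tool z
    return Ro.from_euler('z',CH['yaw'],degrees=True).as_matrix()@Ro.from_euler('y',-tilt,degrees=True).as_matrix()@Ro.from_euler('x',roll,degrees=True).as_matrix()@T0@Ro.from_euler('z',spin,degrees=True).as_matrix()
E
python3 - <<'E'
from h import *
t=np.load('top0.npz');T=cloud('top',t['d']);h=cv2.cvtColor(t['p'],cv2.COLOR_RGB2HSV)
v,u=np.mgrid[:384,:512]
m=(abs(u-344)<14)&(abs(v-162)<16)&(T[...,2]>30)&(T[...,2]<105)
q=T[m];print('bottle',np.percentile(q,[5,50,95],axis=0).round(0).tolist(),'in chest',inchest(np.median(q,0)))
plan([(ch((-75,-60,170)),ctool(30,10),8,0.1,0),(ch((-55,-104,135)),ctool(15,30),8,0,0),(ch((-50,-104,104)),ctool(15,30),4,0,0)])
E
```

```text
bottle [[734.0, -179.0, 37.0], [745.0, -161.0, 67.0], [764.0, -143.0, 98.0]] in chest [ 133.4 -238.    67.3]
0.04, -0.18, -0.02, -0.21, 0.17, 0.01, 0.1,  0.04, -0.19, -0.03, -0.21, 0.16, 0.02, 0.1,  0.05, -0.18, -0.02, -0.21, 0.17, 0.01, 0.1,  0.04, -0.18, -0.03, -0.2, 0.17, 0.02, 0.1,  0.04, -0.18, -0.04, -0.21, 0.16, 0.01, 0.1,  0.05, -0.19, -0.04, -0.21, 0.17, 0.01, 0.1,  0.04, -0.18, -0.04, -0.21, 0.16, 0.02, 0.1,  0.05, -0.17, -0.04, -0.21, 0.17, 0.01, 0.1,
--
0, -0.16, 0.1, -0.41, 0.3, 0.11, 0,  0, -0.16, 0.09, -0.42, 0.29, 0.11, 0,  -0.01, -0.17, 0.09, -0.41, 0.3, 0.1, 0,  -0.02, -0.16, 0.08, -0.42, 0.29, 0.11, 0,  -0.02, -0.18, 0.07, -0.41, 0.3, 0.11, 0,  -0.02, -0.17, 0.06, -0.41, 0.29, 0.11, 0,  -0.02, -0.18, 0.05, -0.42, 0.3, 0.1, 0,  -0.03, -0.18, 0.05, -0.41, 0.29, 0.11, 0,
--
0.02, -0.1, 0.17, 0, 0, 0, 0,  0.02, -0.09, 0.17, 0, 0, 0, 0,  0.02, -0.1, 0.17, 0, 0, 0, 0,  0.02, -0.1, 0.16, 0, 0, 0, 0,
--
```

Bottle is far away; go to the pre-push point beside the chest.

servo_tool(
  steps=[0.04,-0.18,-0.02,-0.21,0.17,0.01,0.1,0.04,-0.19,-0.03,-0.21,0.16,0.02,0.1,0.05,-0.18,-0.02,-0.21,0.17,0.01,0.1,0.04,-0.18,-0.03,-0.2,0.17,0.02,0.1,0.04,-0.18,-0.04,-0.21,0.16,0.01,0.1,0.05,-0.19,-0.04,-0.21,0.17,0.01,0.1,0.04,-0.18,-0.04,-0.21,0.16,0.02,0.1,0.05,-0.17,-0.04,-0.21,0.17,0.01,0.1],
)

```text
t: 18.5
tcp_pos: [567.1, 48.2, 168.0]
tool_rot: [[-0.857, 0.07, 0.51], [0.138, 0.986, 0.096], [-0.496, 0.153, -0.855]]
ft_force: [-0.1, 0.7, 0.1]
finger_gap: 8.6
gripper_force: 0.0
```

servo_tool(
  steps=[0,-0.16,0.1,-0.41,0.3,0.11,0,0,-0.16,0.09,-0.42,0.29,0.11,0,-0.01,-0.17,0.09,-0.41,0.3,0.1,0,-0.02,-0.16,0.08,-0.42,0.29,0.11,0,-0.02,-0.18,0.07,-0.41,0.3,0.11,0,-0.02,-0.17,0.06,-0.41,0.29,0.11,0,-0.02,-0.18,0.05,-0.42,0.3,0.1,0,-0.03,-0.18,0.05,-0.41,0.29,0.11,0],
)

```text
t: 19.17
tcp_pos: [579.6, 1.4, 132.1]
tool_rot: [[-0.955, 0.012, 0.295], [0.153, 0.874, 0.461], [-0.252, 0.486, -0.837]]
ft_force: [0.7, -0.1, -0.0]
finger_gap: -0.0
gripper_force: 0.0
```

```bash
python3 - <<'E'
from h import *
st();print(inchest(ctrl.read_state()['tcp_pos']))
plan([(ch((-45,-104,104)),ctool(15,30),4,0,0),(ch((-20,-104,104)),ctool(15,30),4,0,0)])
E
```

```text
t 19.17 tcp [579.6   1.4 132.1] z [ 0.295  0.461 -0.837] y [0.012 0.874 0.486] q [ 45.  16. -36. 110. -29.  48. 115.] F [ 0.7 -0.1 -0. ] gap -0.0
[ -56.  -104.4  132.1]
-0.02, -0.09, 0.16, 0.01, -0.01, -0.01, 0,  -0.02, -0.09, 0.17, 0, -0.02, 0, 0,  -0.03, -0.1, 0.16, 0.01, -0.01, -0.01, 0,  -0.02, -0.09, 0.16, 0.01, -0.02, -0.01, 0,  -0.15, -0.02, 0.04, 0, 0, 0, 0,  -0.15, -0.02, 0.03, 0, 0, 0, 0,  -0.15, -0.02, 0.04, 0, 0, 0, 0,  -0.15, -0.02, 0.03, 0, 0, 0, 0,
--
```

servo_tool(
  steps=[-0.02,-0.09,0.16,0,0,0,0,-0.02,-0.09,0.17,0,0,0,0,-0.03,-0.1,0.16,0,0,0,0,-0.02,-0.09,0.16,0,0,0,0,-0.15,-0.02,0.04,0,0,0,0,-0.15,-0.02,0.04,0,0,0,0,-0.15,-0.02,0.04,0,0,0,0,-0.12,-0.02,0.03,0,0,0,0],
)

```text
t: 19.83
tcp_pos: [616.1, -2.7, 106.5]
tool_rot: [[-0.954, 0.009, 0.301], [0.153, 0.875, 0.459], [-0.259, 0.483, -0.836]]
ft_force: [0.1, 0.3, 0.6]
finger_gap: -0.1
gripper_force: 0.0
```

servo_tool(
  steps=[-0.08,0,0.02,0,0,0,0,-0.08,0,0.02,0,0,0,0,-0.08,0,0.02,0,0,0,0,-0.08,0,0.02,0,0,0,0],
)

```text
t: 20.17
tcp_pos: [627.0, -3.4, 105.3]
tool_rot: [[-0.955, 0.011, 0.297], [0.153, 0.875, 0.459], [-0.255, 0.484, -0.837]]
ft_force: [-4.3, 0.8, -3.0]
finger_gap: 0.3
gripper_force: 2.5
```

```bash
python3 - <<'E'
from h import *
st();print(inchest(ctrl.read_state()['tcp_pos']))
E
```

```text
t 20.17 tcp [627.   -3.4 105.3] z [ 0.297  0.459 -0.837] y [0.011 0.875 0.484] q [ 41.  24. -34. 105. -25.  45. 112.] F [-4.3  0.8 -3. ] gap 0.3
[  -8.4 -101.5  105.3]
```

servo_tool(
  steps=[-0.08,-0.02,0.02,0,0,0,0,-0.08,-0.02,0.02,0,0,0,0,-0.08,-0.02,0.02,0,0,0,0,-0.08,-0.02,0.02,0,0,0,0,-0.08,-0.02,0.02,0,0,0,0,-0.08,-0.02,0.02,0,0,0,0],
)

```text
t: 20.67
tcp_pos: [647.3, -6.9, 104.8]
tool_rot: [[-0.955, 0.009, 0.298], [0.152, 0.875, 0.461], [-0.256, 0.485, -0.836]]
ft_force: [-5.4, 1.6, -0.2]
finger_gap: -0.1
gripper_force: 2.0
```

```bash
python3 - <<'E'
from h import *
st();print(inchest(ctrl.read_state()['tcp_pos']))
for n in('top','scene'):
    p,d=capture(n);C=cloud(n,d)
    m=(C[...,2]>270)&(C[...,2]<306)&(C[...,0]>520)&(C[...,0]<720)&(abs(C[...,1]-80)<110)&(C[...,1]>30)
    q=C[m&(C[...,2]>np.percentile(C[m][:,2],90)-10)];print(n,len(q),np.median(q,0).round(1),inchest(np.median(q,0)))
    m=(C[...,2]>60)&(C[...,2]<140)&(p.max(-1)<60);L=(C-CH['o'])@Ro.from_euler('z',CH['yaw'],degrees=True).as_matrix()
    m&=(abs(L[...,1]+99)<15)&(abs(L[...,0])<60);print('boss?',np.percentile(L[m],[5,50,95],axis=0).round(0).tolist() if m.any() else '')
    np.savez(n+'5.npz',p=p,d=d)
p=np.load('scene5.npz')['p'];cv2.imwrite('pics/s5.png',cv2.resize(p[80:245,160:300],(560,588*165//147),interpolation=2)[:598,:,::-1])
E
```

```text
t 20.67 tcp [647.3  -6.9 104.8] z [ 0.298  0.461 -0.836] y [0.009 0.875 0.485] q [ 40.  26. -33. 102. -24.  45. 111.] F [-5.4  1.6 -0.2] gap -0.1
[  12.1 -101.8  104.8]
top 210 [641.5  94.2 289.1] [ -9.7  -2.9 289.1]
boss? [[-2.0, -113.0, 106.0], [1.0, -112.0, 114.0], [32.0, -102.0, 128.0]]
scene 176 [635.2 102.9 284.8] [-17.2   4.8 284.8]
boss? [[-4.0, -112.0, 97.0], [7.0, -100.0, 117.0], [26.0, -87.0, 136.0]]
```

```bash
python3 - <<'E'
from h import *
plan([(ch((-60,-110,110)),ctool(15,30),3,0,0),(ch((-115,-110,240)),ctool(22,15,45),11,0.45,0),(ch((-12-35,0,285+61)),ctool(30,0,90),10,.45,19)])
E
```

```text
0.58, 0.04, -0.2, 0.01, 0, 0, 0,  0.58, 0.04, -0.2, 0, -0.01, 0, 0,  0.58, 0.05, -0.2, 0.01, 0, 0, 0,  0.04, 0.16, -0.28, 0.18, -0.18, 0.64, 0.45,  0.05, 0.15, -0.27, 0.17, -0.18, 0.63, 0.45,  0.06, 0.14, -0.29, 0.18, -0.18, 0.64, 0.45,  0.05, 0.13, -0.28, 0.17, -0.19, 0.64, 0.45,  0.07, 0.13, -0.29, 0.18, -0.18, 0.63, 0.45,
--
0.06, 0.11, -0.3, 0.18, -0.18, 0.64, 0.45,  0.06, 0.1, -0.29, 0.17, -0.18, 0.64, 0.45,  0.07, 0.1, -0.3, 0.18, -0.18, 0.63, 0.45,  0.06, 0.08, -0.31, 0.17, -0.18, 0.64, 0.45,  0.07, 0.08, -0.3, 0.18, -0.18, 0.64, 0.45,  0.06, 0.06, -0.31, 0.17, -0.19, 0.63, 0.45,  0.03, 0.4, -0.06, -0.03, -0.29, 0.73, 0.45,  0.05, 0.4, -0.06, -0.02, -0.29, 0.72, 0.45,
--
0.08, 0.39, -0.06, -0.03, -0.28, 0.73, 0.45,  0.11, 0.38, -0.06, -0.03, -0.29, 0.73, 0.45,  0.14, 0.37, -0.06, -0.02, -0.29, 0.73, 0.45,  0.17, 0.37, -0.07, -0.03, -0.29, 0.72, 0.45,  0.19, 0.35, -0.08, -0.03, -0.29, 0.73, 0.45,  0.21, 0.33, -0.07, -0.03, -0.28, 0.73, 0.45,  0.23, 0.32, -0.09, -0.02, -0.29, 0.72, 0.45,  0.26, 0.3, -0.09, -0.03, -0.29, 0.73, 0.45,
--
```

servo_tool(
  steps=[0.58,0.04,-0.2,0,0,0,0,0.58,0.04,-0.2,0,0,0,0,0.58,0.05,-0.2,0,0,0,0,0.04,0.16,-0.28,0.18,-0.18,0.64,0.45,0.05,0.15,-0.27,0.17,-0.18,0.63,0.45,0.06,0.14,-0.29,0.18,-0.18,0.64,0.45,0.05,0.13,-0.28,0.17,-0.19,0.64,0.45,0.07,0.13,-0.29,0.18,-0.18,0.63,0.45],
)

```text
t: 21.43
tcp_pos: [550.1, -0.2, 170.2]
tool_rot: [[-0.859, 0.349, 0.374], [0.479, 0.806, 0.348], [-0.179, 0.478, -0.86]]
ft_force: [0.5, 0.6, 0.5]
finger_gap: 38.2
gripper_force: 0.0
```

servo_tool(
  steps=[0.06,0.11,-0.3,0.18,-0.18,0.64,0.45,0.06,0.1,-0.29,0.17,-0.18,0.64,0.45,0.07,0.1,-0.3,0.18,-0.18,0.63,0.45,0.06,0.08,-0.31,0.17,-0.18,0.64,0.45,0.07,0.08,-0.3,0.18,-0.18,0.64,0.45,0.06,0.06,-0.31,0.17,-0.19,0.63,0.45,0.03,0.4,-0.06,-0.03,-0.29,0.73,0.45,0.05,0.4,-0.06,-0.02,-0.29,0.72,0.45],
)

```text
t: 22.1
tcp_pos: [539.9, 23.6, 259.7]
tool_rot: [[-0.466, 0.769, 0.438], [0.881, 0.449, 0.149], [-0.083, 0.455, -0.886]]
ft_force: [0.3, -0.5, -0.1]
finger_gap: 38.4
gripper_force: 0.0
```

servo_tool(
  steps=[0.08,0.39,-0.06,-0.03,-0.28,0.73,0.45,0.11,0.38,-0.06,-0.03,-0.29,0.73,0.45,0.14,0.37,-0.06,-0.02,-0.29,0.73,0.45,0.17,0.37,-0.07,-0.03,-0.29,0.72,0.45,0.19,0.35,-0.08,-0.03,-0.29,0.73,0.45,0.21,0.33,-0.07,-0.03,-0.28,0.73,0.45,0.23,0.32,-0.09,-0.02,-0.29,0.72,0.45,0.26,0.3,-0.09,-0.03,-0.29,0.73,0.45],
)

```text
t: 22.77
tcp_pos: [612.6, 100.4, 329.2]
tool_rot: [[0.144, 0.857, 0.495], [0.99, -0.124, -0.074], [-0.002, 0.5, -0.866]]
ft_force: [0.3, -0.2, -1.7]
finger_gap: 38.3
gripper_force: 0.0
```

servo_tool(
  steps=[0,0,0,0,0,0,0.45],
)

```text
t: 22.85
tcp_pos: [613.3, 102.2, 329.4]
tool_rot: [[0.143, 0.857, 0.495], [0.99, -0.125, -0.07], [0.002, 0.5, -0.866]]
ft_force: [-0.2, 0.1, 1.7]
finger_gap: 38.6
gripper_force: 0.0
```

```bash
python3 - <<'E'
from chk import *
p,d,L,c=meas();print(inchest(ctrl.read_state()['tcp_pos']))
a=lambda i:L[...,i]
m=(a(2)>265)&(a(2)<310)&(abs(a(1))<60)&(a(0)>-60)&(a(0)<40)&(d>0)
m2=m&(np.hypot(a(0)-65,a(2)-127)>168)
for i in range(3):rep(L,'bar%d'%i,m2&(abs(a(1))<40),i)
cv2.imwrite('pics/w6.png',p[:,:,::-1])
plan([(ch((-12,0,285)),ctool(30,0,90),8,.45,19)])
E
```

```text
t 22.85 tcp [613.3 102.2 329.4] z [ 0.495 -0.07  -0.866] y [ 0.857 -0.125  0.5  ] q [ 58.  -1. -77. 100.  15.  54. -33.] F [-0.2  0.1  1.7] gap 38.6
[-39.6  -0.8 327.6]
bar0 1278 [-17.9, -16.9, -15.2, -12.7, -9.1]
bar1 1278 [-38.3, -18.1, 2.4, 21.8, 38.8]
bar2 1278 [283.3, 287.3, 288.7, 289.5, 290.5]
0, 0.01, 0.22, 0, -0.01, 0.02, 0.45,  0, 0.01, 0.22, -0.01, -0.02, 0.03, 0.45,  0, 0.01, 0.21, 0, -0.01, 0.02, 0.45,  0, 0.01, 0.22, -0.01, -0.01, 0.03, 0.45,  0, 0, 0.22, 0, -0.02, 0.02, 0.45,  0, 0.01, 0.22, -0.01, -0.01, 0.02, 0.45,  0.01, 0.01, 0.21, 0, -0.02, 0.03, 0.45,  0, 0.01, 0.22, -0.01, -0.01, 0.02, 0.45,
--
```

View pics/w6.png

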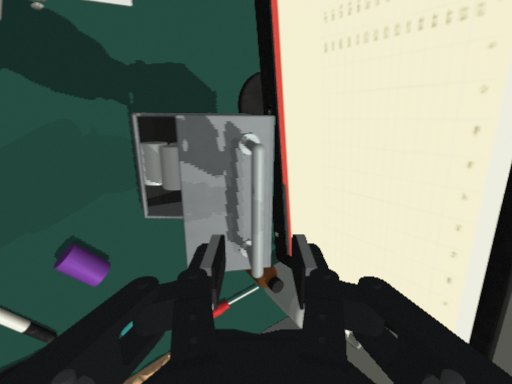

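servo_tool(
  steps=[0,0.01,0.22,0,-0.01,0.02,0.45,0,0.01,0.22,-0.01,-0.02,0.02,0.45,0,0.01,0.22,0,-0.01,0.02,0.45,0,0,0.22,-0.01,-0.01,0.02,0.45,0,0,0.22,0,-0.02,0.02,0.45,0,0,0.22,-0.01,-0.01,0.02,0.45,0,0,0.21,0,-0.01,0.02,0.45,0,0,0.18,-0.01,-0.01,0.02,0.45],
)

```text
t: 23.57
tcp_pos: [645.6, 92.2, 266.1]
tool_rot: [[0.157, 0.857, 0.49], [0.988, -0.133, -0.083], [-0.006, 0.497, -0.868]]
ft_force: [-0.2, 0.7, -0.2]
finger_gap: 38.6
gripper_force: 0.0
```

servo_tool(
  steps=[0,0,0,0,0,0,0,0,0,0,0,0,0,0,0,0,0,0,0,0,0,0,0,0,0,0,0,0,0,0,0,0,0,0,0],
)

```text
t: 23.98
tcp_pos: [645.8, 92.9, 267.7]
tool_rot: [[0.16, 0.856, 0.492], [0.987, -0.136, -0.084], [-0.005, 0.499, -0.867]]
ft_force: [-2.0, -1.9, -1.7]
finger_gap: 8.0
gripper_force: 58.6
```

```bash
cat >> h.py <<'E'
def arc(phis,tilts,n,claw=0,H=(65,127),r=175.4,off=19):
    """hood angles (deg) -> waypoints for handle bar"""
    w=[]
    for f,tl in zip(phis,tilts):
        e=np.radians(f-7.2);w.append((ch((H[0]-r*np.cos(e),0,H[1]+r*np.sin(e))),ctool(tl,0,90),n,claw,off))
    return w
E
python3 - <<'E'
from h import *
st();s=ctrl.read_state();g=inchest(np.array(s['tcp_pos'])-19*np.array(s['tool_rot'])[:,2]);d=g-[65,0,127];print(g,np.hypot(d[0],d[2]),np.degrees(np.arctan2(d[2],-d[0]))+7.2)
E
```

```text
t 23.98 tcp [645.8  92.9 267.7] z [ 0.492 -0.084 -0.867] y [ 0.856 -0.136  0.499] q [ 46.  13. -72. 101.  35.  53. -48.] F [-2.  -1.9 -1.7] gap 8.0
[-14.7  -3.4 284.2] 176.24962411307433 70.31510765164352
```

```bash
python3 - <<'E'
from h import *
ph=np.arange(70.3-2,4,-2.);ph=ph[:32]
plan(arc(ph,[30]*len(ph),1,r=176))
print(ph[-1])
E
```

```text
0.09, -0.15, 0, -0.01, 0.04, 0.01, 0,  0, -0.16, 0, 0, 0, 0, 0,  0, -0.15, 0.01, 0, 0, 0, 0,  0, -0.15, 0.01, 0, 0, 0, 0,  0, -0.16, 0.01, 0, 0, 0, 0,  0, -0.15, 0.02, 0, 0, 0, 0,  0, -0.15, 0.03, 0, 0, 0, 0,  0, -0.15, 0.03, 0, 0, 0, 0,
--
0, -0.15, 0.04, 0, 0, 0, 0,  0, -0.15, 0.04, 0, 0, 0, 0,  0, -0.14, 0.05, 0, 0, 0, 0,  0, -0.15, 0.05, 0, 0, 0, 0,  0, -0.14, 0.06, 0, 0, 0, 0,  0, -0.14, 0.06, 0, 0, 0, 0,  0, -0.14, 0.07, 0, 0, 0, 0,  0, -0.13, 0.07, 0, 0, 0, 0,
--
0, -0.14, 0.08, 0, 0, 0, 0,  0, -0.13, 0.08, 0, 0, 0, 0,  0, -0.12, 0.08, 0, 0, 0, 0,  0, -0.13, 0.09, 0, 0, 0, 0,  0, -0.12, 0.1, 0, 0, 0, 0,  0, -0.12, 0.09, 0, 0, 0, 0,  0, -0.11, 0.11, 0, 0, 0, 0,  0, -0.11, 0.1, 0, 0, 0, 0,
--
0, -0.11, 0.11, 0, 0, 0, 0,  0, -0.1, 0.12, 0, 0, 0, 0,  0, -0.1, 0.12, 0, 0, 0, 0,  0, -0.1, 0.12, 0, 0, 0, 0,  0, -0.09, 0.12, 0, 0, 0, 0,  0, -0.08, 0.13, 0, 0, 0, 0,  0, -0.08, 0.13, 0, 0, 0, 0,  0, -0.08, 0.13, 0, 0, 0, 0,
--
6.299999999999997
```

servo_tool(
  steps=[0,-0.15,0,0,0,0,0,0,-0.16,0,0,0,0,0,0,-0.15,0.01,0,0,0,0,0,-0.15,0.01,0,0,0,0,0,-0.16,0.01,0,0,0,0,0,-0.15,0.02,0,0,0,0,0,-0.15,0.03,0,0,0,0,0,-0.15,0.03,0,0,0,0],
)

```text
t: 24.65
tcp_pos: [606.0, 99.5, 239.1]
tool_rot: [[0.16, 0.856, 0.492], [0.987, -0.137, -0.083], [-0.004, 0.499, -0.866]]
ft_force: [3.3, -3.2, -1.5]
finger_gap: 7.8
gripper_force: 60.6
```

```bash
cat > hd.py <<'E'
from h import *
st();s=ctrl.read_state();g=inchest(np.array(s['tcp_pos'])-19*np.array(s['tool_rot'])[:,2]);d=g-[65,0,127];a=np.degrees(np.arctan2(d[2],-d[0]))+7.2
print(g,'r',np.hypot(d[0],d[2]).round(1),'hood',a.round(1))
ph=np.arange(a-2,-1,-2.)[:16];plan(arc(ph,[30]*len(ph),1,r=176))
E
python3 hd.py
```

```text
t 24.65 tcp [606.   99.5 239.1] z [ 0.492 -0.083 -0.866] y [ 0.856 -0.137  0.499] q [ 52.   6. -76. 108.  29.  48. -47.] F [ 3.3 -3.2 -1.5] gap 7.8
[-55.1  -3.3 255.5] r 175.9 hood 54.1
0.08, -0.15, 0.03, -0.01, 0.04, 0.01, 0,  0, -0.15, 0.05, 0, 0, 0, 0,  0, -0.14, 0.04, 0, 0, 0, 0,  0, -0.15, 0.06, 0, 0, 0, 0,  0, -0.14, 0.06, 0, 0, 0, 0,  0, -0.14, 0.06, 0, 0, 0, 0,  0, -0.14, 0.07, 0, 0, 0, 0,  0, -0.13, 0.07, 0, 0, 0, 0,
--
0, -0.14, 0.07, 0, 0, 0, 0,  0, -0.13, 0.09, 0, 0, 0, 0,  0, -0.13, 0.08, 0, 0, 0, 0,  0, -0.12, 0.09, 0, 0, 0, 0,  0, -0.12, 0.1, 0, 0, 0, 0,  0, -0.12, 0.1, 0, 0, 0, 0,  0, -0.11, 0.1, 0, 0, 0, 0,  0, -0.11, 0.11, 0, 0, 0, 0,
--
```

```bash
cat > hd.py <<'E'
from h import *
import sys
t0,t1,n=map(float,sys.argv[1:4])
s=ctrl.read_state();R=np.array(s['tool_rot']);g=inchest(np.array(s['tcp_pos'])-19*R[:,2]);d=g-[65,0,127];a=np.degrees(np.arctan2(d[2],-d[0]))+7.2
st();print(g,'r',np.hypot(d[0],d[2]).round(1),'hood',a.round(1))
n=int(n);ph=a-2*np.arange(1,n+1);tl=t0+(t1-t0)*np.arange(1,n+1)/n
w=arc(ph,tl,1,r=176);w=[(p+ch((0,g[1],0))-CH['o'],Rt,k,c,o) for p,Rt,k,c,o in w]
plan(w)
E
python3 hd.py 30 14 16
```

```text
t 24.65 tcp [606.   99.5 239.1] z [ 0.492 -0.083 -0.866] y [ 0.856 -0.137  0.499] q [ 52.   6. -76. 108.  29.  48. -47.] F [ 3.3 -3.2 -1.5] gap 7.8
[-55.1  -3.3 255.5] r 175.9 hood 54.1
0, -0.16, 0.04, 0.16, 0.04, 0.01, 0,  0, -0.15, 0.04, 0.17, 0, 0, 0,  0, -0.16, 0.05, 0.16, 0, 0, 0,  0, -0.15, 0.06, 0.17, 0, 0, 0,  0, -0.14, 0.07, 0.17, 0, 0, 0,  0, -0.15, 0.07, 0.16, 0, 0, 0,  0, -0.13, 0.09, 0.17, 0, 0, 0,  0, -0.14, 0.08, 0.17, 0, 0, 0,
--
0, -0.13, 0.1, 0.16, 0, 0, 0,  0, -0.12, 0.1, 0.17, 0, 0, 0,  0, -0.12, 0.11, 0.17, 0, 0, 0,  0, -0.11, 0.11, 0.16, 0, 0, 0,  0, -0.11, 0.12, 0.17, 0, 0, 0,  0, -0.1, 0.12, 0.17, 0, 0, 0,  0, -0.09, 0.13, 0.16, 0, 0, 0,  0, -0.09, 0.13, 0.17, 0, 0, 0,
--
```

servo_tool(
  steps=[0,-0.16,0.04,0.16,0,0,0,0,-0.15,0.04,0.17,0,0,0,0,-0.16,0.05,0.16,0,0,0,0,-0.15,0.06,0.17,0,0,0,0,-0.14,0.07,0.17,0,0,0,0,-0.15,0.07,0.16,0,0,0,0,-0.13,0.09,0.17,0,0,0,0,-0.14,0.08,0.17,0,0,0],
)

```text
t: 25.32
tcp_pos: [572.8, 105.0, 199.7]
tool_rot: [[0.16, 0.917, 0.366], [0.987, -0.147, -0.063], [-0.004, 0.372, -0.928]]
ft_force: [5.5, -4.1, -3.1]
finger_gap: 7.8
gripper_force: 59.3
```

```bash
python3 hd.py 22 10 16
```

```text
t 25.32 tcp [572.8 105.  199.7] z [ 0.366 -0.063 -0.928] y [ 0.917 -0.147  0.372] q [ 49.  11. -75. 109.  29.  53. -47.] F [ 5.5 -4.1 -3.1] gap 7.8
[-86.2  -3.1 217.4] r 176.2 hood 38.1
0, -0.12, 0.1, 0.1, 0.04, 0, 0,  0, -0.12, 0.1, 0.12, 0, 0, 0,  0, -0.12, 0.1, 0.13, 0, 0, 0,  0, -0.11, 0.12, 0.12, 0, 0, 0,  0, -0.11, 0.11, 0.13, 0, 0, 0,  0, -0.1, 0.12, 0.12, 0, 0, 0,  0, -0.1, 0.13, 0.13, 0, 0, 0,  0, -0.09, 0.13, 0.12, 0, 0, 0,
--
0, -0.08, 0.13, 0.13, 0, 0, 0,  0, -0.07, 0.14, 0.12, 0, 0, 0,  0, -0.07, 0.14, 0.13, 0, 0, 0,  0, -0.07, 0.14, 0.12, 0, 0, 0,  0, -0.05, 0.15, 0.13, 0, 0, 0,  0, -0.05, 0.14, 0.12, 0, 0, 0,  0, -0.04, 0.15, 0.13, 0, 0, 0,  0, -0.04, 0.15, 0.12, 0, 0, 0,
--
```

J3 is stable now and the force low; continue.

servo_tool(
  steps=[0,-0.12,0.1,0.12,0,0,0,0,-0.12,0.1,0.12,0,0,0,0,-0.12,0.1,0.13,0,0,0,0,-0.11,0.12,0.12,0,0,0,0,-0.11,0.11,0.13,0,0,0,0,-0.1,0.12,0.12,0,0,0,0,-0.1,0.13,0.13,0,0,0,0,-0.09,0.13,0.12,0,0,0],
)

```text
t: 25.98
tcp_pos: [552.9, 108.4, 154.0]
tool_rot: [[0.16, 0.949, 0.271], [0.987, -0.153, -0.047], [-0.003, 0.275, -0.961]]
ft_force: [1.0, -1.8, 0.6]
finger_gap: 7.9
gripper_force: 59.3
```

```bash
python3 hd.py 16 12 11
```

```text
t 25.98 tcp [552.9 108.4 154. ] z [ 0.271 -0.047 -0.961] y [ 0.949 -0.153  0.275] q [ 44.  17. -72. 109.  31.  55. -50.] F [ 1.  -1.8  0.6] gap 7.9
[-104.7   -2.9  172.2] r 175.6 hood 22.1
0, -0.09, 0.13, 0.06, 0.03, 0, 0,  0, -0.07, 0.14, 0.06, 0, 0, 0,  0, -0.07, 0.13, 0.06, 0, 0, 0,  0, -0.06, 0.15, 0.06, 0, 0, 0,  0, -0.06, 0.14, 0.06, 0, 0, 0,  0, -0.05, 0.15, 0.06, 0, 0, 0,  0, -0.05, 0.14, 0.06, 0, 0, 0,  0, -0.03, 0.15, 0.06, 0, 0, 0,
--
0, -0.04, 0.15, 0.06, 0, 0, 0,  0, -0.02, 0.16, 0.06, 0, 0, 0,  0, -0.02, 0.15, 0.06, 0, 0, 0,
--
```

servo_tool(
  steps=[0,-0.09,0.13,0.06,0,0,0,0,-0.07,0.14,0.06,0,0,0,0,-0.07,0.13,0.06,0,0,0,0,-0.06,0.15,0.06,0,0,0,0,-0.06,0.14,0.06,0,0,0,0,-0.05,0.15,0.06,0,0,0,0,-0.05,0.14,0.06,0,0,0,0,-0.03,0.15,0.06,0,0,0],
)

```text
t: 26.65
tcp_pos: [546.7, 109.4, 105.8]
tool_rot: [[0.16, 0.961, 0.225], [0.987, -0.155, -0.039], [-0.003, 0.229, -0.974]]
ft_force: [3.5, 1.0, 1.9]
finger_gap: 7.7
gripper_force: 58.7
```

```bash
python3 hd.py 13 12 4
```

```text
t 26.65 tcp [546.7 109.4 105.8] z [ 0.225 -0.039 -0.974] y [ 0.961 -0.155  0.229] q [ 40.  22. -68. 111.  35.  54. -53.] F [3.5 1.  1.9] gap 7.7
[-110.    -2.9  124.3] r 175.0 hood 6.3
0, -0.06, 0.15, 0.08, 0.03, 0, 0,  0, -0.02, 0.15, 0.04, 0, 0, 0,  0, -0.02, 0.15, 0.04, 0, 0, 0,  0, -0.02, 0.15, 0.04, 0, 0, 0,
--
```

servo_tool(
  steps=[0,-0.02,0.1,0.03,0,0,0,0,-0.02,0.1,0.03,0,0,0,0,-0.01,0.1,0.03,0,0,0,0,-0.01,0.08,0.03,0,0,0,0,0,0,0,0,0,0],
)

```text
t: 27.07
tcp_pos: [547.6, 109.2, 90.5]
tool_rot: [[0.16, 0.964, 0.212], [0.987, -0.156, -0.037], [-0.003, 0.216, -0.976]]
ft_force: [6.4, 0.3, 0.2]
finger_gap: 7.7
gripper_force: 59.4
```

servo_tool(
  steps=[0,0,0.03,0,0,0,0,0,0,0.03,0,0,0,0,0,0,0.03,0,0,0,0,0,0,0,0,0,0,0],
)

```text
t: 27.4
tcp_pos: [547.9, 109.2, 90.0]
tool_rot: [[0.16, 0.964, 0.213], [0.987, -0.155, -0.041], [-0.007, 0.216, -0.976]]
ft_force: [-27.2, -8.8, 53.9]
finger_gap: 7.8
gripper_force: 65.7
```

```bash
python3 hd.py 12 12 1
```

```text
t 27.4 tcp [547.9 109.2  90. ] z [ 0.213 -0.041 -0.976] y [ 0.964 -0.155  0.216] q [ 38.  24. -66. 111.  37.  54. -55.] F [-27.2  -8.8  53.9] gap 7.8
[-108.6   -2.8  108.5] r 174.6 hood 1.1
0, -0.05, 0.15, 0.08, 0.07, 0, 0,
--
```

servo_tool(
  steps=[0,0,-0.06,0,0,0,0,0,0,0,0,0,0,0.28,0,0,0,0,0,0,0.28,0,0,0,0,0,0,0.28,0,0,0,0,0,0,0.28],
)

```text
t: 27.82
tcp_pos: [546.7, 108.7, 88.6]
tool_rot: [[0.16, 0.964, 0.211], [0.987, -0.156, -0.038], [-0.004, 0.214, -0.977]]
ft_force: [-0.2, 0.2, 0.1]
finger_gap: 24.0
gripper_force: 0.0
```

```bash
python3 - <<'E'
from h import *
st()
for n in('top','scene'):
    p,d=capture(n);C=cloud(n,d);L=(C-CH['o'])@Ro.from_euler('z',CH['yaw'],degrees=True).as_matrix()
    m=(abs(L[...,0]-0)<50)&(abs(L[...,1])<60)&(abs(L[...,2]-130)<25)
    q=L[m];A=np.c_[q[:,0],q[:,1],np.ones(len(q))];k=np.linalg.lstsq(A,q[:,2],rcond=None)[0];print(n,len(q),'top plane slope',k.round(4),np.median(q[:,2]))
E
```

```text
t 27.82 tcp [546.7 108.7  88.6] z [ 0.211 -0.038 -0.977] y [ 0.964 -0.156  0.214] q [ 38.  24. -66. 111.  37.  54. -55.] F [-0.2  0.2  0.1] gap 24.0
top 1535 top plane slope [5.000000e-04 1.400000e-03 1.271143e+02] 127.1130796801765
scene 650 top plane slope [1.70000e-03 8.30000e-03 1.25851e+02] 125.93864591168756
```

servo_tool(
  steps=[0,0,-0.15,0,0,0,0.28,0,0,-0.3,0,0,0,0.28,0,0,-0.5,0,0,0,0.28,0,0,-0.6,0,0,0,0.28,0,0,-0.6,0,0,0,0.28,0,0,-0.5,0,0,0,0.28,0,0,-0.2,0,0,0,0.28,0,0,0,0,0,0,0.28],
)

```text
t: 28.58
tcp_pos: [523.8, 113.3, 202.5]
tool_rot: [[0.16, 0.963, 0.215], [0.987, -0.156, -0.039], [-0.004, 0.218, -0.976]]
ft_force: [-0.8, -0.2, -0.0]
finger_gap: 24.1
gripper_force: 0.0
```

```bash
python3 - <<'E'
from h import *
st();p,d=capture('top');C=cloud('top',d);L=(C-CH['o'])@Ro.from_euler('z',CH['yaw'],degrees=True).as_matrix()
m=(abs(L[...,0])<50)&(abs(L[...,1])<60)&(abs(L[...,2]-130)<25)
q=L[m];A=np.c_[q[:,0],q[:,1],np.ones(len(q))];print(len(q),np.linalg.lstsq(A,q[:,2],rcond=None)[0].round(4))
r=ctrl.hand_in();print(r)
E
```

```text
t 28.58 tcp [523.8 113.3 202.5] z [ 0.215 -0.039 -0.976] y [ 0.963 -0.156  0.218] q [ 52.  11. -79. 107.  21.  62. -43.] F [-0.8 -0.2 -0. ] gap 24.1
1496 [2.200000e-03 6.000000e-04 1.270379e+02]
the job is handed in; nothing more can be done
None
```

I handed the job in at 28.6 s; no verdict came back. Both billets were set in their hollows, then the stay was broken, and the hood was lowered by its handle until shut, its top measuring level to about 0.002 rad.

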